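Seat and clamp a round blank in a V drilling jig

ROBOT

A 7-joint arm with a two-finger parallel gripper is mounted at the origin on the work surface; the furniture and walls round the work are solid. World frame = base frame: x ahead of the robot, y to its left, z up, the work surface at z = 0. Lengths are in m, angles in rad, forces in N, time in s.
With the tool pointing down it reaches from about 0.4 to 0.85 m from the base axis. Payload 4.5 kg.
Tool frame: the origin (TCP) lies on the centre line of the jaws, within the pads' length; the fingertips stand r.tcp_to_tips ahead of it and the grasp point (between the pads) lies 11 mm behind it (r.tcp_to_tips is the distance from the TCP to the fingertips, in m); y points along the fingers, x is the direction in which the jaws open and shut, and the axes are right-handed (so a half turn about y gives the same grasp; the last joint's range is limited). The gripper opens to 88 mm and grips with 3 to 60 N. Pads are 18 mm wide; open, the fingers measure 123 mm over their backs; the gripper's body (75 mm by 187 mm) begins 45 mm behind the grasp point.
Start: joints at [0.034, 0.689, -0.195, 1.565, 0.157, 0.902, -0.215], TCP at [0.625, 0, 0.247] pointing down, gripper open.
Joint ranges: [-3.01, 3.01], [-0.46, 2.08], [-1.47, 1.51], [0.13, 2.56], [-1, 4.14], [0.04, 2.09], [-2.66, 2.66]. Speed limits (rad/s): [2.57, 2.57, 3.14, 3.14, 3.14, 3.14, 3.14].

INTERFACE

Orientations are given as a unit quaternion [x, y, z, w].
In Python, from plant import r gives the robot as it stands. The module is installed in compiled form; this text tells all that it offers.
- The arm moves only by the shell command python3 -m inch 'ROWS' [OPENING] [FORCE]. ROWS is text: rows parted by semicolons, each of 4 numbers parted by spaces: the shift along the tool's x, y, z in mm, then the turn about the tool's y in degrees. In form: x y z spin; .... A call has 1 to 10 rows; each row is the pose to reach, as a shift and turn from the pose commanded when the call began, along the tool's axes at that moment; what a row does not reach only later rows make up. A row lasts 1/10 s, in which the tool goes at most 50 mm and 8.59 degrees, less where a joint would pass 70% of its speed; a pose out of reach is approached as far as the arm can. A call with a gripper value outside its range is refused whole. OPENING is the gripper command: -1 is shut, 1 is fully open, values between are in proportion, set as the call begins (- or left out, the last holds). The fingers move at their own pace and stop on an object; FORCE is the grip in N (left out, the last holds). Time passes only in rows, so rows that repeat a pose let the fingers close. It gives the time, the measured TCP pose, the force and the opening at its end, in the units of the state.
- r.get_state(): the state, without advancing time (a new reading comes with each control period).
- r.snapshot(name): name is "scene" or "top"; returns a dict with "frame" (420x560x3 uint8, red, green, blue), "intrinsics" (3x3 intrinsics, pixels), "dist_coeffs" ([k1, k2, p1, p2, k3] as OpenCV has them; the pictures are not rectified), "R" (3x3) and "t" (3): a world point X has camera coordinates R X + t. Camera axes: x right, y down, z forward; pixel columns grow to the right and rows downward; lengths in m; the calibration is good to about 2 mm. A picture is of the moment at which its call begins. There is no depth.
- r.finish_job(): hands the job in, once; it reports no verdict.
Trained networks look in the newest picture that a camera, given by its name, has taken for a name from the list of things; names that differ only in an ending like _2 or _b are one class to them, and where a whole thing is asked for, a point or a joint stands for the part that bears it (a point fixed in the world has none). Each returns a list of dicts, best first, with "p" (0 to 1); they miss things now and then, are a little off and sometimes report something else, mostly with a low value. They report only what shows in the picture. A call takes as long as a camera call. They do not tell look-alikes from the thing itself.
- r.trace(camera, name): "region" (420x560 bool, what is visible of it) and "centre" ([row, column] in pixels, amid what is visible of it).
- r.tip_of(camera, name): "centre" ([row, column] in pixels: a listed point, or the origin of a listed thing).
The state is a dict: "clock": time; "q": joint angles; "qd": joint speeds; "joint_torque": joint torques, N m; "tool_pos": TCP position; "eef_rot": TCP orientation; "contact_force": force on the tool from outside, world axes, zero at the start; "moment": the same for the moment, N m; "opening": opening from 0.0 (shut) to 1.0 (fully open).
Only numpy, scipy, OpenCV 4.12 (cv2) and the standard library are available. Lean on these libraries where they do the work, as an engineer would, in place of code of your own. Each camera call takes 0.05 s, during which the arm holds its last target.

TASK

Make the round wooden blank on the bench ready for drilling: push it fully home into the V of the drilling jig so that it touches both sides, then swing the guide arm in over it as far as its stop. Last, turn the clamp lever on the arm clockwise (seen from above) until the drill bush presses the blank down firmly, let go, and leave the other things on the bench where they are.

Things in the scene. Friction and masses are not known exactly. Their poses are not given: they have to be found in the camera images.
- blank: the workpiece: plain solid wooden disc, 90 mm diameter, 24 mm thick, 0.11 kg, flat and loose on the bench before the open mouth of the jig; too wide for most grippers, so it is slid along the bench. Origin: centre of its underside, z up. (Discs with a hole, at the back of the table, are done and not part of the job.)
- jig: drilling jig bolted to the bench: two wooden rails 24 mm high with slippery white facings form a 90 degree V, open towards the robot; no base plate, the blank slides on the bench. Origin: on the bench, where the centre of the blank's underside lies when it touches both rails. +x points along the middle of the V into it, +y left, z up. The rails touch the blank at x = 32, y = +-32 mm
- mouth (a point): middle of the open mouth of the V, on the bench, at x = -31 mm in the jig's frame: 190 mm between the faces here; the rails (31 mm thick, rounded ends) reach 12 mm further towards the robot. Behind the V a plywood bar 21 mm high joins the rails
- swing_post (a point): top of the upright steel post on which the guide arm turns, behind the right-hand rail, at x = 85, y = -98, z = 58 mm in the jig's frame
- guide_arm (a joint): swing of the flat aluminium guide arm about its post, rad: 0 = on its stop, bush above the jig's origin; grows as it swings out to the jig's right, counter-clockwise from above, to 2.1. Stays where left (friction 0.12 N m). 30 mm wide, z = 30 to 46 mm, 130 mm from post to bush; passes above rails and blank. At q it points from the post 2.285 + q rad counter-clockwise from the jig's +x
- swing_knob (a point): middle of the black upright handle knob on the guide arm, 58 mm from the post's axis towards the bush, 80 mm above the bench; round, 20 mm across from z = 75 to 87 mm, top at z = 94 mm, narrowing to an 11 mm stem below
- bush: steel drill bush in the outer end of the arm, 26 mm diameter with a 10 mm bore, z up. Origin: on its axis, at bench height while raised; its lower face is 27.5 mm above that. It goes down 2.8 mm per rad of the clamp lever; with the lever at 0 it clears the blank by 3.5 mm
- lever (a joint): clamp lever on the bush, turning about its axis, rad: 0 = released, grows clockwise seen from above. The bush meets the blank at about 1.25 and is firm from 1.45, limit 1.7; let go there, it springs back a little and stays (friction 0.1 N m). With the arm on its stop it points 3.49 - value rad, counter-clockwise from the jig's +x; with the arm out by q, q more
- lever_ball (a point): centre of the black ball, 23 mm diameter, at the end of the clamp lever, 78 mm from the bush's axis, 74 mm above the bench; the lever's rod rises to it from the hub on the bush, whose top is at 60 mm
- sanding_block: bystander: brown cork sanding block, 61 x 101 x 30 mm, origin at the centre of its underside
- tape_measure: bystander: yellow and black tape measure, 37 x 70 x 64 mm, origin at the centre of its underside
- try_square: bystander: try square with wooden stock and steel blade, 120 x 177 x 16 mm, lying flat, origin at the centre of its underside
- pliers: bystander: pliers with blue grips, 46 x 167 x 13 mm, lying flat, origin at the centre of its underside
Not all that is in view belongs to the job. What is shaped like the blank but purple or red is not meant.

How it is judged:
On the way, in this order (a step that is already met when the one before it is completed fails the run):
1. the blank is home in the V, touching both rails (horizontal distance between blank and jig below 0.003 m and linear speed of blank below 0.02 m/s), for 0.2 s.
2. the guide arm is on its stop above the blank, which is still home (value of joint guide_arm below 0.02 rad and horizontal distance between blank and jig below 0.003 m), for 0.2 s.
At the end, for the whole second after the job is handed in: The blank lies flat and still, its centre within 3 mm of the fully-home place in the V; the guide arm is on its stop (within 0.02 rad) with the bush within 3 mm of the blank's centre; the bush presses on the blank with more than 10 N by itself (all of step 2 and horizontal distance between blank and bush below 0.003 m and angle between blank's own z axis and vertical below 0.05 rad and contact force between bush and blank above 10 N and linear speed of blank below 0.01 m/s); the robot touches nothing.
It fails at once if a bystander (sanding block, tape measure, try square, pliers) is moved by more than 20 mm (distance of any of sanding_block, tape_measure, try_square, pliers from where it was at the start of the episode above 0.02 m).
It also fails if it takes over 72 s, if anything falls off the work surface, if the arm or the gripper's body presses on something with over 40 N, if the wrist force passes 120 N, or if a joint passes its speed limit or range.

## Working session

There is one attempt and no reset: what is moved stays moved. The work goes in short steps, Python scripts to look and compute and a shell command to move; the robot and the scene stay as the last step left them, time stands still between calls to the robot, and variables do not carry over. Pictures are saved under pics/ and viewed, and the job is handed in when it is done.

```bash
mkdir -p pics; ls; python3 - <<'E'
from plant import r
import cv2,json
s=r.get_state(); print({k:s[k] for k in('clock','tool_pos','eef_rot','opening','contact_force')}, r.tcp_to_tips)
for n in('scene','top'):
    d=r.snapshot(n); cv2.imwrite(f'pics/{n}0.png',d['frame'][:,:,::-1]); print(n,d['intrinsics'],d['dist_coeffs'],d['R'],d['t'])
    for k in('blank','jig','mouth','swing_post','swing_knob','bush','lever_ball','sanding_block','tape_measure','try_square','pliers'):
        print(k,[(round(x['p'],2),[round(float(c)) for c in x['centre']]) for x in r.tip_of(n,k)][:4])
E
```

```text
pics
{'clock': 0.0, 'tool_pos': array([ 6.24396918e-01, -5.65042079e-05,  2.45935400e-01]), 'eef_rot': array([ 7.07148748e-01, -6.16700273e-04, -6.49289112e-04, -7.07064245e-01]), 'opening': 0.9971237720598524, 'contact_force': array([-0.0417718 , -0.01678934,  0.17976038])} 0.008
scene [[422.69967365   0.         277.74262431]
 [  0.         422.69967365 209.67619793]
 [  0.           0.           1.        ]] [-0.05256087  0.          0.          0.          0.        ] [[ 0.8203422  -0.57154378  0.01940054]
 [-0.25683775 -0.39852808 -0.88045996]
 [ 0.51095307  0.71729567 -0.47372342]] [-0.45031533  0.20887461  1.21307458]
blank [(0.95, [229, 247]), (0.87, [212, 230]), (0.85, [223, 194])]
jig [(0.83, [223, 284])]
mouth [(0.79, [224, 276])]
swing_post [(0.63, [209, 317]), (0.37, [221, 283])]
swing_knob [(0.68, [274, 298]), (0.59, [215, 312]), (0.37, [224, 275])]
bush [(0.57, [243, 305])]
lever_ball []
sanding_block [(0.76, [276, 296])]
tape_measure [(0.66, [196, 187]), (0.59, [243, 304])]
try_square [(0.77, [181, 241])]
pliers [(0.75, [301, 372])]
top [[538.28969527   0.         279.00618952]
 [  0.         538.28969527 203.92287905]
 [  0.           0.           1.        ]] [0.01059898 0.         0.         0.         0.        ] [[-0.02433411 -0.9985604  -0.04780148]
 [-0.99121355  0.03031838 -0.12874972]
 [ 0.13001363  0.04424847 -0.99052437]] [0.00962188 0.52455429 1.56979515]
blank [(0.74, [224, 216]), (0.61, [278, 213]), (0.4, [227, 259])]
jig [(0.68, [182, 262])]
mouth []
swing_post [(0.64, [152, 296])]
swing_knob [(0.7, [190, 318]), (0.58, [163, 303])]
bush [(0.68, [189, 320])]
lever_ball [(0.59, [183, 346])]
sanding_block [(0.95, [231, 360])]
tape_measure [(0.54, [255, 156])]
try_square [(0.71, [175, 154])]
pliers [(0.78, [196, 432])]
```

```bash
python3 - <<'E'
import cv2
a=cv2.imread('pics/top0.png');cv2.imwrite('pics/topc.png',cv2.resize(a[100:340,120:460],None,fx=2.35,fy=2.35,interpolation=cv2.INTER_CUBIC))
a=cv2.imread('pics/scene0.png');cv2.imwrite('pics/scenec.png',cv2.resize(a[140:340,150:410],None,fx=3,fy=3,interpolation=cv2.INTER_CUBIC))
E
```

```text
(no output)
```

View pics/topc.png

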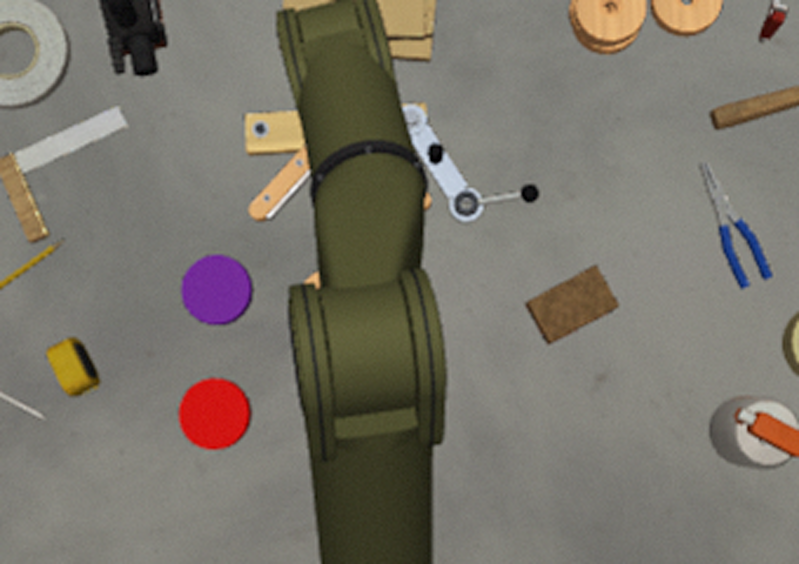

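View pics/scenec.png

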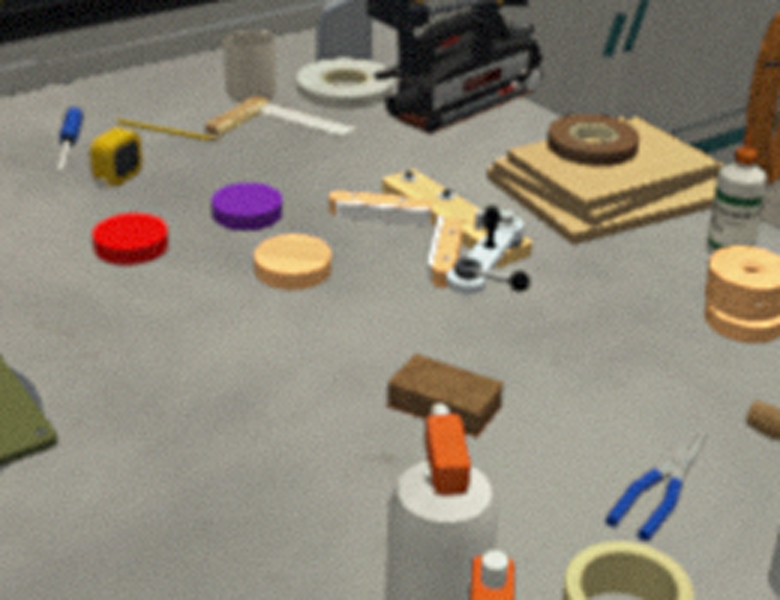

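View pics/top0.png

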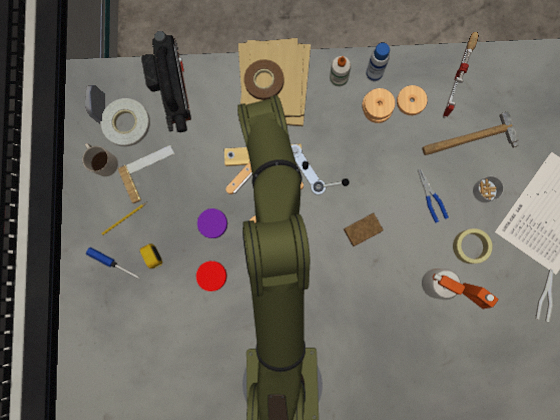

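The scene camera shows these candidates for the blank, as (col,row):
- (247,229): a plain natural wood disc.
- (232,209): purple disc.
- (193,220): red disc.
- Far right, around (400,235): holed discs.

The description fits the plain wood disc at (247,229). I'll localize it next.

```bash
cat > h.py <<'E'
from plant import r
import numpy as np,cv2
def ray(d,px,z):
    # px = (row,col)
    u=cv2.undistortPoints(np.array([[[px[1],px[0]]]],float),d['intrinsics'],d['dist_coeffs'])[0,0]
    R=d['R'];c=-R.T@d['t'];v=R.T@np.array([u[0],u[1],1]);return c+v*(z-c[2])/v[2]
def proj(d,X):
    p,_=cv2.projectPoints(np.array(X,float).reshape(-1,1,3),cv2.Rodrigues(np.array(d['R']))[0],np.array(d['t']),d['intrinsics'],d['dist_coeffs']);return p[:,0]
def jig(p,jp,th):
    c,s=np.cos(th),np.sin(th);return np.array([jp[0]+c*p[0]-s*p[1],jp[1]+s*p[0]+c*p[1],p[2] if len(p)>2 else 0])
E
python3 - <<'E'
from h import *
Z=dict(blank=0,jig=0,mouth=0,swing_post=.058,swing_knob=.08,bush=0,lever_ball=.074,sanding_block=0,tape_measure=0,pliers=0,try_square=0)
for n in('scene','top'):
    d=r.snapshot(n)
    for k in Z:
        print(n,k,[(round(x['p'],2),ray(d,x['centre'],Z[k])[:2].round(4)) for x in r.tip_of(n,k)][:3])
E
```

```text
scene blank [(0.92, array([0.4403, 0.0446])), (0.86, array([0.3187, 0.1865])), (0.74, array([ 0.6611, -0.1245]))]
scene jig []
scene mouth [(0.73, array([ 0.5456, -0.4665])), (0.59, array([0.5591, 0.0224]))]
scene swing_post [(0.36, array([ 0.5139, -0.197 ]))]
scene swing_knob [(0.63, array([ 0.6237, -0.0887]))]
scene bush [(0.64, array([ 0.5627, -0.1362])), (0.15, array([0.6481, 0.4048]))]
scene lever_ball []
scene sanding_block [(0.89, array([ 0.4549, -0.2531]))]
scene tape_measure [(0.79, array([0.3795, 0.3897])), (0.38, array([0.7344, 0.0239]))]
scene pliers [(0.87, array([ 0.5441, -0.466 ]))]
scene try_square [(0.67, array([0.6317, 0.3907]))]
top blank [(0.91, array([0.3054, 0.2069])), (0.59, array([0.4657, 0.1922])), (0.55, array([ 0.6853, -0.0647]))]
top jig [(0.92, array([0.5984, 0.0451]))]
top mouth [(0.19, array([ 0.4426, -0.25  ]))]
top swing_post []
top swing_knob [(0.66, array([ 0.6377, -0.0859])), (0.65, array([0.5844, 0.0459]))]
top bush [(0.63, array([ 0.5719, -0.1314]))]
top lever_ball [(0.63, array([ 0.5737, -0.1942]))]
top sanding_block [(0.8, array([ 0.4413, -0.253 ]))]
top tape_measure [(0.79, array([0.3818, 0.38  ]))]
top pliers [(0.78, array([ 0.5354, -0.4543]))]
top try_square [(0.65, array([0.6416, 0.3972]))]
```

```bash
python3 - <<'E'
import cv2
a=cv2.imread('pics/scene0.png');cv2.imwrite('pics/scened.png',cv2.resize(a[180:260,180:340],None,fx=5,fy=5,interpolation=cv2.INTER_CUBIC))
E
```

```text
(no output)
```

View pics/scened.png

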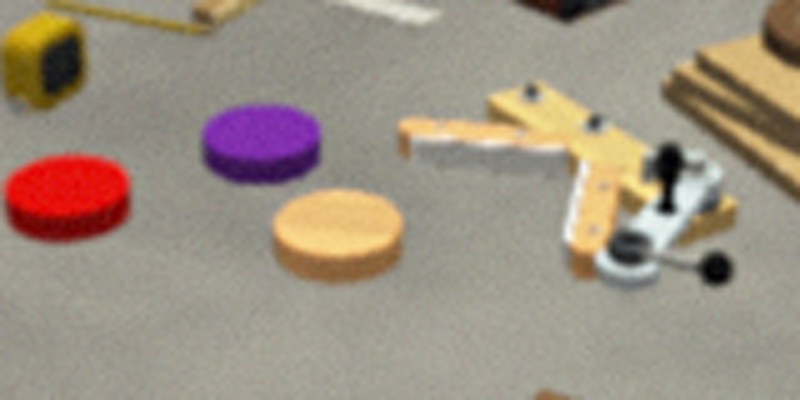

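The crop confirms the blank: a plain wood disc at scene (col 247,row 227). The jig V is at about (300,212), with the guide arm swung out to its right. The arm hides part of this in the top view, so I'll move it aside to the left.

```bash
python3 -m inch '-20 -30 50 0;-40 -50 100 0;-60 -50 150 0;-90 -50 200 0;-120 -50 250 0;-150 -50 300 0;-170 -50 340 0;-190 -50 370 0;-190 -50 370 0;-190 -50 370 0' -1
python3 - <<'E'
from h import *
print(r.get_state()['tool_pos'])
d=r.snapshot('top');cv2.imwrite('pics/top1.png',d['frame'][:,:,::-1]);cv2.imwrite('pics/top1c.png',cv2.resize(d['frame'][130:280,190:370,::-1],None,fx=4,fy=4,interpolation=cv2.INTER_CUBIC))
np.savez('d1.npz',**d)
Z=dict(blank=0,jig=0,mouth=0,swing_post=.058,swing_knob=.08,bush=0,lever_ball=.074)
for k in Z:
        print(k,[(round(x['p'],2),ray(d,x['centre'],Z[k])[:2].round(4)) for x in r.tip_of('top',k)][:3])
E
```

```text
clock: 3.4
tool_pos: [0.4311, 0.3754, 0.2969]
eef_rot: [-0.706, -0.003, 0.004, 0.708]
contact_force: [-0.5, 0.2, 0.4]
opening: 0.119
[0.4310853  0.37540573 0.29693453]
blank [(0.94, array([0.4623, 0.0521])), (0.93, array([0.317 , 0.1947])), (0.7, array([0.477 , 0.2004]))]
jig [(0.55, array([0.5899, 0.0511]))]
mouth []
swing_post [(0.93, array([ 0.6778, -0.0584]))]
swing_knob [(0.81, array([ 0.6362, -0.0792])), (0.61, array([ 0.5285, -0.4395]))]
bush [(0.71, array([ 0.5751, -0.119 ]))]
lever_ball [(0.65, array([ 0.5778, -0.1969]))]
```

View pics/top1c.png

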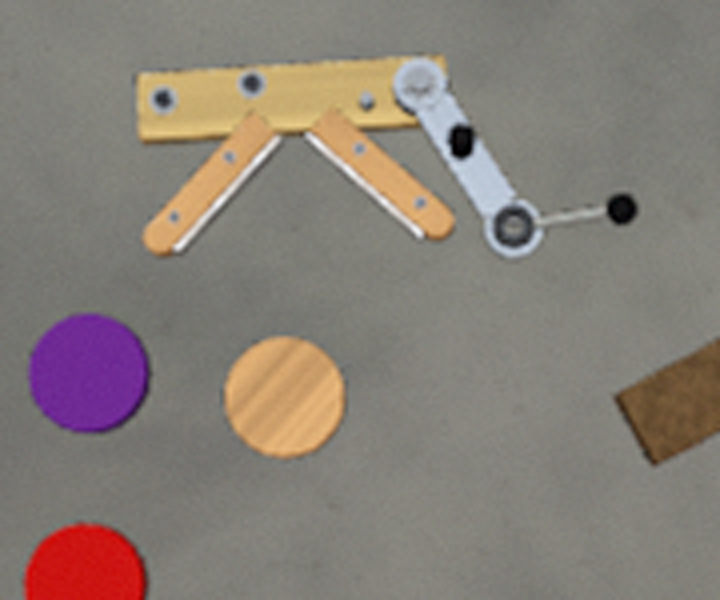

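The top view is now clear. In full-image pixels (col,row), the blank is at about (261,229), the V facings run (235,192)–(261,164) and (266,164)–(295,189), the post is at (295,151), the bush at (318,187) and the ball at (345,182). I'll fit these precisely.

```bash
python3 - <<'E'
from h import *
d=dict(np.load('d1.npz'));f=d['frame'].astype(int)
print('cam',-d['R'].T@d['t'])
hsv=cv2.cvtColor(d['frame'],cv2.COLOR_RGB2HSV)
# blank
m=np.zeros(f.shape[:2],np.uint8);sub=((hsv[...,1]>80)&(hsv[...,0]<25)).astype(np.uint8)
m[205:255,235:290]=sub[205:255,235:290]
cs,_=cv2.findContours(m,0,1);c=max(cs,key=cv2.contourArea);e=cv2.fitEllipse(c);print(e)
M=cv2.moments(m,True);b=ray(d,(M['m01']/M['m00'],M['m10']/M['m00']),.024)
print('blank',b)
# facing: bright low-sat pixels
w=((f.min(2)>150)).astype(np.uint8)
for nm,(r0,r1,c0,c1) in dict(L=(163,194,231,262),R=(162,191,264,298)).items():
    s=w[r0:r1,c0:c1];ys,xs=np.nonzero(s);P=np.array([ray(d,(y+r0,x+c0),.022)[:2] for y,x in zip(ys,xs)])
    l=cv2.fitLine(P.astype(np.float32),cv2.DIST_HUBER,0,1e-5,1e-5).ravel();print(nm,len(P),l,np.degrees(np.arctan2(l[1],l[0])))
    n=np.array([-l[1],l[0]]);print(' width',((P-l[2:])@n).min(),((P-l[2:])@n).max(), P.min(0),P.max(0))
E
```

```text
cam [ 0.31608469 -0.07575664  1.62291651]
((260.7042236328125, 228.88674926757812), (29.333965301513672, 29.632259368896484), 172.09378051757812)
blank [0.45248102 0.05213484 0.024     ]
L 76 [ 0.7239231  -0.68988067  0.60404193  0.09789233] -43.620663
 width -0.0028735479543192674 0.016516011848598012 [0.56671905 0.05358221] [0.65041139 0.13402721]
R 82 [ 0.68706757  0.72659355  0.61622304 -0.00787012] 46.601574
 width -0.06348741951987234 0.0032753477889557944 [ 0.57305578 -0.06188394] [0.65256538 0.02924506]
```

```bash
python3 - <<'E'
from h import *
a=np.array([.60404,.09789]);u=np.array([.72392,-.68988]);b=np.array([.61622,-.00787]);v=np.array([.68707,.72659])
s=np.linalg.solve(np.c_[u,-v],b-a);ap=a+s[0]*u;th=.026
print(ap)
for w in(0,.0025):
    jp=ap-(.0636+w*1.414)*np.array([np.cos(th),np.sin(th)]);print('jig',jp,'post',jig((.085,-.098,.058),jp,th),'mouth',jig((-.031,0),jp,th))
    post=jig((.085,-.098,.058),jp,th)[:2]
    d=dict(np.load('d1.npz'))
    k=np.array([.6362,-.0792])-post;print(np.hypot(*k),np.arctan2(k[1],k[0])-th-2.285+2*np.pi)
    hub=ray(d,(130+227/4,190+513/4),.06)[:2];k=hub-post;print(hub,np.hypot(*k),np.arctan2(k[1],k[0])-th-2.285+2*np.pi)
E
```

```text
[0.66305055 0.04165423]
jig [0.59947205 0.04000081] post [ 0.68699103 -0.05575631  0.058     ] mouth [0.56848253 0.03919491 0.        ]
0.05594046386210786 1.2630275708365337
[ 0.56848112 -0.12235431] 0.13594076712984735 1.3425728794974905
jig [0.59593824 0.03990891] post [ 0.68345723 -0.05584821  0.058     ] mouth [0.56494872 0.03910301 0.        ]
0.05271196783636831 1.289543005496335
[ 0.56848112 -0.12235431] 0.13282532077266399 1.3550038961131197
```

```bash
python3 -m inch '0 0 -40 8;-5 0 -80 16;-10 20 -120 24;-15 40 -160 32;-20 60 -200 40;-25 80 -240 48;-30 100 -280 56;-35 110 -320 64;-39 120 -320 72;-39 120 -320 80' 0.48
python3 -m inch '0 0 0 5;0 0 0 10;0 0 0 10;0 0 0 10'
python3 - <<'E'
from h import *
from scipy.spatial.transform import Rotation as R
s=r.get_state();print(s['tool_pos'],R.from_quat(s['eef_rot']).as_matrix().round(3),s['opening'],s['q'])
E
```

```text
clock: 4.8
tool_pos: [0.3951, 0.0477, 0.176]
eef_rot: [0.54, -0.458, 0.457, -0.538]
contact_force: [-0.4, 0.1, 0.2]
opening: 0.739
clock: 5.2
tool_pos: [0.3963, 0.0498, 0.1768]
eef_rot: [-0.5, 0.499, -0.5, 0.501]
contact_force: [-0.5, -0.6, -0.3]
opening: 0.741
[0.39629579 0.04979831 0.17683173] [[ 0.001  0.001  1.   ]
 [-1.     0.     0.001]
 [-0.    -1.     0.001]] 0.7410521734414189 [-0.34095957  0.56538757  0.15540728  2.29890443 -0.29005536  0.29382223
 -1.50052658]
```

```bash
python3 -m inch '0 40 -4 0;2 80 -8 0;2 110 -10 0;2 110 -10 0;2 110 -10 0'
python3 - <<'E'
from h import *
d=r.snapshot('scene');cv2.imwrite('pics/s2.png',cv2.resize(d['frame'][120:300,130:350,::-1],None,fx=3.4,fy=3.4,interpolation=cv2.INTER_CUBIC))
print(r.get_state()['q'])
E
```

```text
clock: 5.7
tool_pos: [0.3979, 0.0494, 0.0771]
eef_rot: [0.507, -0.503, 0.494, -0.495]
contact_force: [0.1, -0.8, 1.2]
opening: 0.739
[-0.26501504  0.80148295  0.04718301  2.33882581 -0.9972451   0.04316929
 -0.79665161]
```

View pics/s2.png

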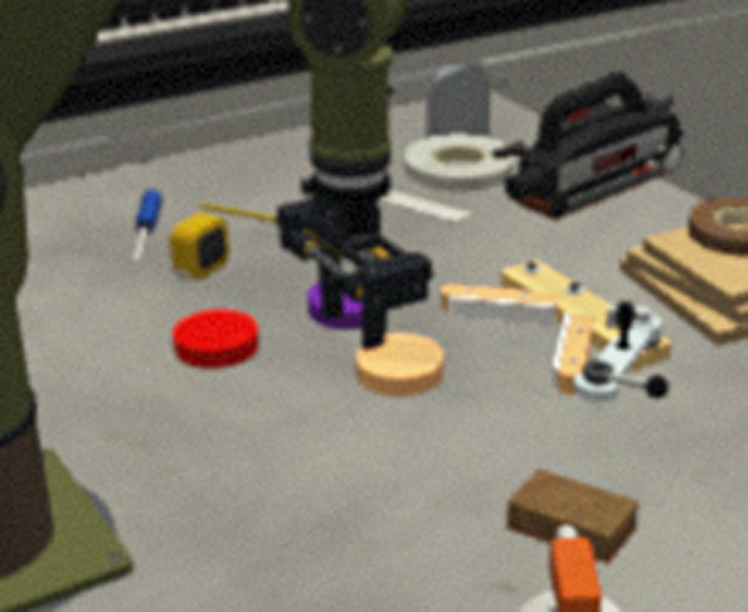

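```bash
python3 -m inch '0 -10 10 0;0 -10 25 0;-2 -10 25 0;-2 -10 25 0' 0.82
python3 - <<'E'
from h import *
from scipy.spatial.transform import Rotation as R
s=r.get_state();print(s['tool_pos'],R.from_quat(s['eef_rot']).as_matrix().round(3),s['opening'],s['q'])
E
```

```text
clock: 6.15
tool_pos: [0.4223, 0.052, 0.0876]
eef_rot: [0.506, -0.505, 0.495, -0.494]
contact_force: [0.1, -0.3, 0.8]
opening: 0.91
[0.4223129  0.05195123 0.08762404] [[ 0.001 -0.021  1.   ]
 [-1.    -0.002  0.001]
 [ 0.002 -1.    -0.021]] 0.9096888602487687 [-0.35797837  0.79585511  0.21286953  2.26982338 -0.96067619  0.18791999
 -0.82250662]
```

```bash
python3 -m inch '0 20 -3 0;0 40 -4 0;0 60 -5 0;0 72 -5 0;0 72 -5 0;0 72 -5 0'
python3 - <<'E'
from h import *
from scipy.spatial.transform import Rotation as R
s=r.get_state();print(s['tool_pos'],R.from_quat(s['eef_rot']).as_matrix().round(3),s['opening'],s['q'])
d=r.snapshot('scene');cv2.imwrite('pics/s3.png',cv2.resize(d['frame'][160:280,170:330,::-1],None,fx=4.5,fy=4.5,interpolation=cv2.INTER_CUBIC))
d=r.snapshot('top');cv2.imwrite('pics/t3.png',cv2.resize(d['frame'][130:280,190:370,::-1],None,fx=4,fy=4,interpolation=cv2.INTER_CUBIC))
E
```

```text
clock: 6.75
tool_pos: [0.4279, 0.0527, 0.0251]
eef_rot: [0.512, -0.509, 0.49, -0.488]
contact_force: [0.6, 0.1, -0.6]
opening: 0.914
[0.42788648 0.05269275 0.02513882] [[ 0.    -0.043  0.999]
 [-1.    -0.005 -0.   ]
 [ 0.005 -0.999 -0.043]] 0.9138119693307749 [-0.25006936  0.92361706  0.03953992  2.23852655 -0.99970006  0.04269215
 -0.79638628]
```

View pics/s3.png

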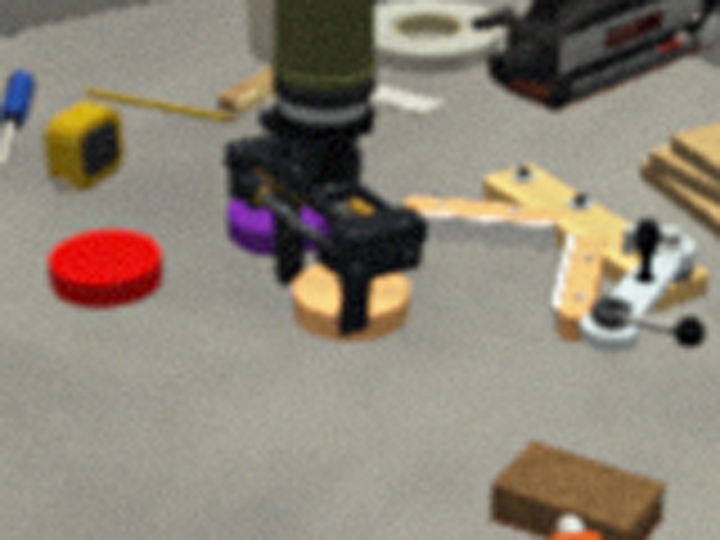

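View pics/t3.png

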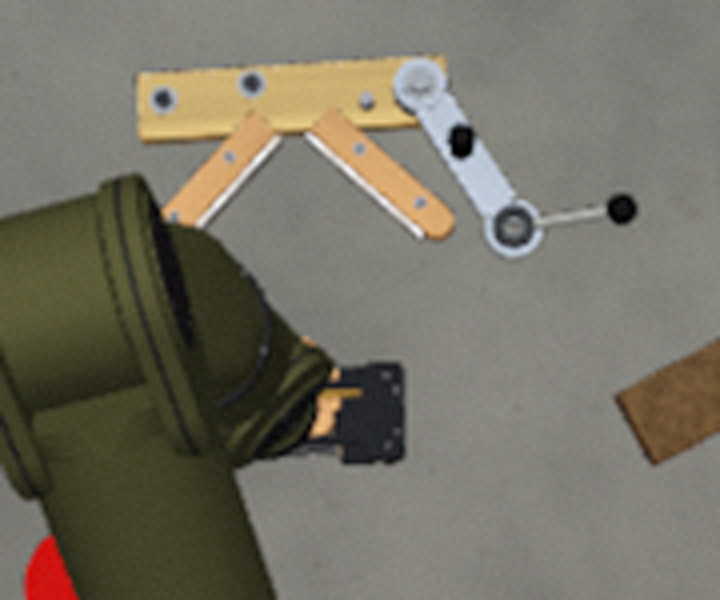

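```bash
python3 -m inch '0 6 6 0;1 11 12 0;2 10 22 0;3 10 32 0;4 9 42 0;5 9 52 0;6 9 60 0;6 9 60 0'
python3 - <<'E'
from h import *
from scipy.spatial.transform import Rotation as R
s=r.get_state();print(s['tool_pos'],R.from_quat(s['eef_rot']).as_matrix().round(3),s['opening'],s['q'].round(3))
d=r.snapshot('scene');cv2.imwrite('pics/s4.png',cv2.resize(d['frame'][160:280,170:330,::-1],None,fx=4.5,fy=4.5,interpolation=cv2.INTER_CUBIC))
E
```

```text
clock: 7.65
tool_pos: [0.4823, 0.0489, 0.0148]
eef_rot: [0.514, -0.513, 0.486, -0.487]
contact_force: [-11.0, 2.3, 20.1]
opening: 0.913
[0.48234595 0.04889581 0.01479569] [[ 0.002 -0.053  0.999]
 [-1.    -0.     0.002]
 [-0.    -0.999 -0.053]] 0.9133817569922482 [-0.333  0.974  0.24   2.079 -0.939  0.259 -0.832]
```

View pics/s4.png

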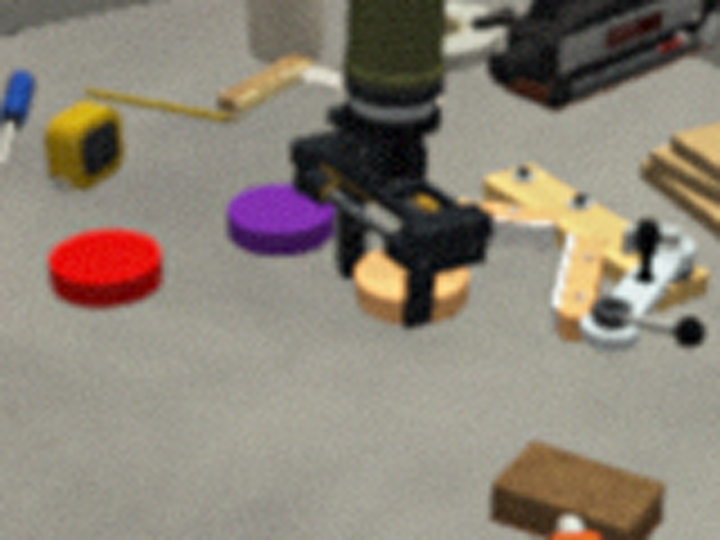

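```bash
python3 -m inch '0 -3 0 0;0 -3 0 0;1 -3 10 0;2 -4 20 0;3 -4 30 0;4 -5 40 0;5 -5 50 0;6 -6 58 0;6 -6 58 0'
python3 - <<'E'
from h import *
from scipy.spatial.transform import Rotation as R
s=r.get_state();print(s['tool_pos'],s['opening'],s['q'].round(3))
d=r.snapshot('scene');cv2.imwrite('pics/s5.png',cv2.resize(d['frame'][160:280,170:330,::-1],None,fx=4.5,fy=4.5,interpolation=cv2.INTER_CUBIC))
for k in('blank',):
        print(k,[(round(x['p'],2),ray(d,x['centre'],0)[:2].round(4)) for x in r.tip_of('scene',k)][:3])
d=r.snapshot('top');cv2.imwrite('pics/t5.png',cv2.resize(d['frame'][130:280,190:370,::-1],None,fx=4,fy=4,interpolation=cv2.INTER_CUBIC))
for k in('blank',):
        print(k,[(round(x['p'],2),ray(d,x['centre'],0)[:2].round(4)) for x in r.tip_of('top',k)][:3])
E
```

```text
clock: 8.6
tool_pos: [0.5477, 0.0405, 0.0171]
eef_rot: [0.512, -0.508, 0.491, -0.488]
contact_force: [1.0, 0.1, -0.7]
opening: 0.909
[0.54772417 0.04050351 0.01711879] 0.908953544485763 [-0.377  1.019  0.388  1.902 -0.86   0.44  -0.913]
blank [(0.65, array([0.3179, 0.1972])), (0.61, array([0.4835, 0.2114])), (0.5, array([0.5841, 0.0501]))]
blank [(0.67, array([0.4705, 0.2084])), (0.62, array([0.5777, 0.0403]))]
```

View pics/s5.png

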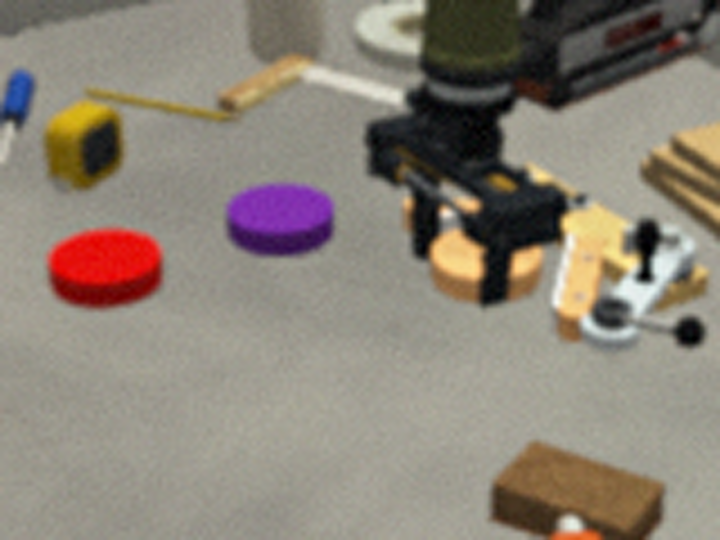

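View pics/t5.png

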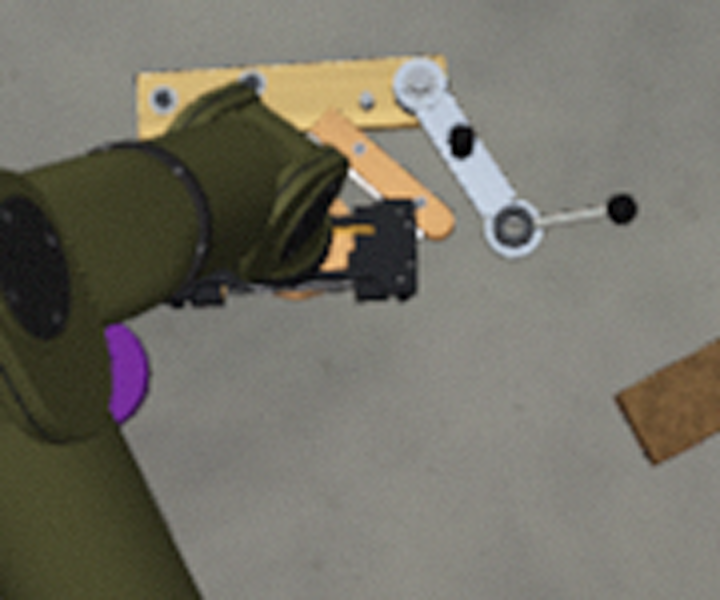

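```bash
python3 -m inch '0 0 -15 0;0 0 -30 0;0 0 -45 0;0 0 -45 0;0 2 -45 0;0 2 -45 0;0 2 -45 0;0 2 -45 0' -1
python3 - <<'E'
from h import *
s=r.get_state();print(s['tool_pos'],s['opening'],s['q'].round(3))
d=r.snapshot('scene');cv2.imwrite('pics/s6.png',cv2.resize(d['frame'][160:280,170:330,::-1],None,fx=4.5,fy=4.5,interpolation=cv2.INTER_CUBIC))
for k in('blank',):
        print(k,[(round(x['p'],2),ray(d,x['centre'],0)[:2].round(4)) for x in r.tip_of('scene',k)][:3])
E
```

```text
clock: 9.6
tool_pos: [0.5016, 0.0408, 0.017]
eef_rot: [0.512, -0.509, 0.491, -0.488]
contact_force: [-0.3, 0.2, -0.3]
opening: 0.904
[0.50160686 0.04076041 0.01696118] 0.9039645707955882 [-0.338  0.98   0.282  2.036 -0.908  0.299 -0.853]
blank [(0.81, array([0.3119, 0.1968])), (0.78, array([0.4799, 0.2004])), (0.76, array([0.5275, 0.0395]))]
```

View pics/s6.png

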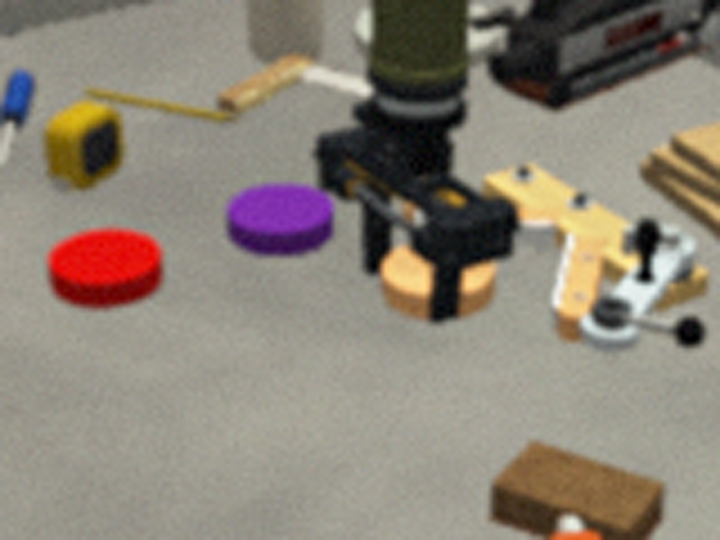

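The disc wedged between the fingers and was dragged back with them, now at x≈0.53. I'll open fully to free it, then back off.

```bash
python3 -m inch '0 0 0 0;0 0 0 0;0 0 0 0;0 0 -5 0;0 0 -15 0;0 -2 -30 0;0 -2 -45 0;0 -2 -50 0;0 -2 -50 0' 1
python3 - <<'E'
from h import *
s=r.get_state();print(s['tool_pos'],s['opening'],s['q'].round(3))
d=r.snapshot('scene');cv2.imwrite('pics/s7.png',cv2.resize(d['frame'][160:280,170:330,::-1],None,fx=4.5,fy=4.5,interpolation=cv2.INTER_CUBIC))
for k in('blank',):
        print(k,[(round(x['p'],2),ray(d,x['centre'],0)[:2].round(4)) for x in r.tip_of('scene',k)][:3])
E
```

```text
clock: 10.6
tool_pos: [0.4505, 0.0407, 0.0213]
eef_rot: [0.512, -0.51, 0.49, -0.488]
contact_force: [-0.7, -0.0, -0.4]
opening: 1.0
[0.45048383 0.0406569  0.02131925] 0.9998050837621877 [-0.259  0.939  0.116  2.179 -0.937  0.12  -0.824]
blank [(0.9, array([0.3146, 0.1926])), (0.68, array([0.5343, 0.0537])), (0.55, array([0.4826, 0.2138]))]
```

View pics/s7.png

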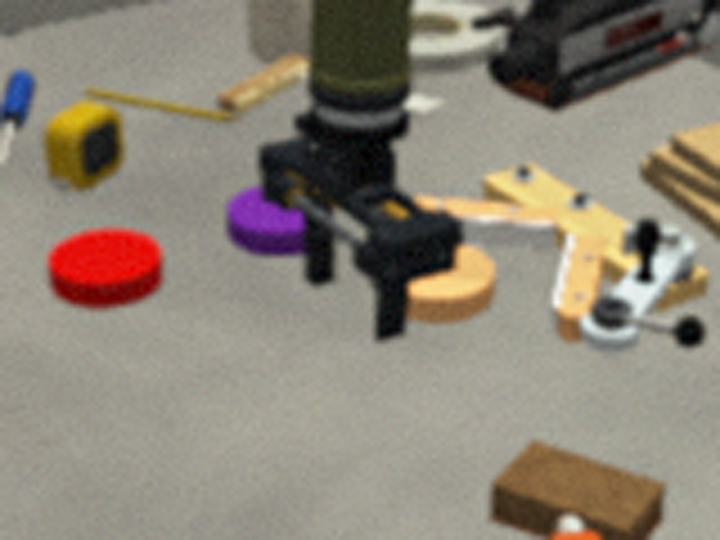

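```bash
python3 -m inch '0 0 0 0;0 3 0 0;0 5 0 0;0 5 0 0;0 5 0 0;0 5 0 0;0 5 0 0' -0.5
python3 - <<'E'
from h import *
s=r.get_state();print(s['tool_pos'],s['opening'],s['q'].round(3))
d=r.snapshot('top');cv2.imwrite('pics/t8.png',cv2.resize(d['frame'][130:280,190:370,::-1],None,fx=4,fy=4,interpolation=cv2.INTER_CUBIC))
E
```

```text
clock: 11.4
tool_pos: [0.4509, 0.0407, 0.0162]
eef_rot: [0.512, -0.509, 0.491, -0.488]
contact_force: [0.3, 0.3, -0.4]
opening: 0.386
[0.4509276  0.04070817 0.01621514] 0.3855817810791113 [-0.25   0.948  0.1    2.177 -0.939  0.104 -0.822]
```

View pics/t8.png

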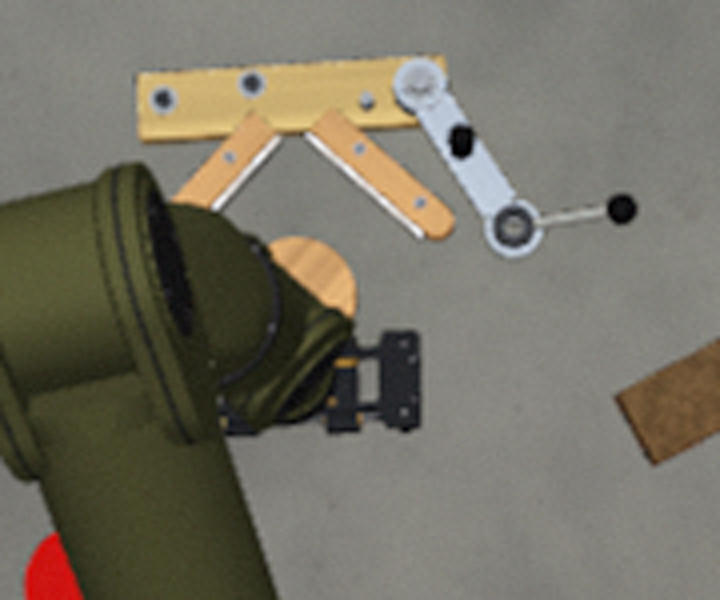

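```bash
python3 -m inch '0 0 5 0;0 0 12 0;0 -1 20 0;0 -1 28 0;0 -1 36 0;0 -2 46 0;0 -2 56 0;0 -2 66 0;0 -3 74 0;0 -3 80 0'
python3 -m inch '0 0 5 0;0 0 9 0;0 0 12 0;0 0 14 0;0 0 14 0'
python3 - <<'E'
from h import *
s=r.get_state();print(s['tool_pos'],s['opening'],s['q'].round(3))
d=r.snapshot('top');cv2.imwrite('pics/t9.png',cv2.resize(d['frame'][130:280,190:370,::-1],None,fx=4,fy=4,interpolation=cv2.INTER_CUBIC))
d=r.snapshot('scene');cv2.imwrite('pics/s9.png',cv2.resize(d['frame'][160:280,170:330,::-1],None,fx=4.5,fy=4.5,interpolation=cv2.INTER_CUBIC))
E
```

```text
clock: 12.45
tool_pos: [0.5318, 0.0408, 0.0158]
eef_rot: [0.512, -0.509, 0.491, -0.488]
contact_force: [-1.7, 0.4, 0.6]
opening: 0.249
clock: 12.95
tool_pos: [0.5405, 0.0408, 0.0151]
eef_rot: [0.514, -0.512, 0.488, -0.486]
contact_force: [-8.2, -0.1, 8.0]
opening: 0.251
[0.54049476 0.04075354 0.0150718 ] 0.2514684275397189 [-0.366  1.016  0.365  1.913 -0.835  0.428 -0.935]
```

View pics/t9.png

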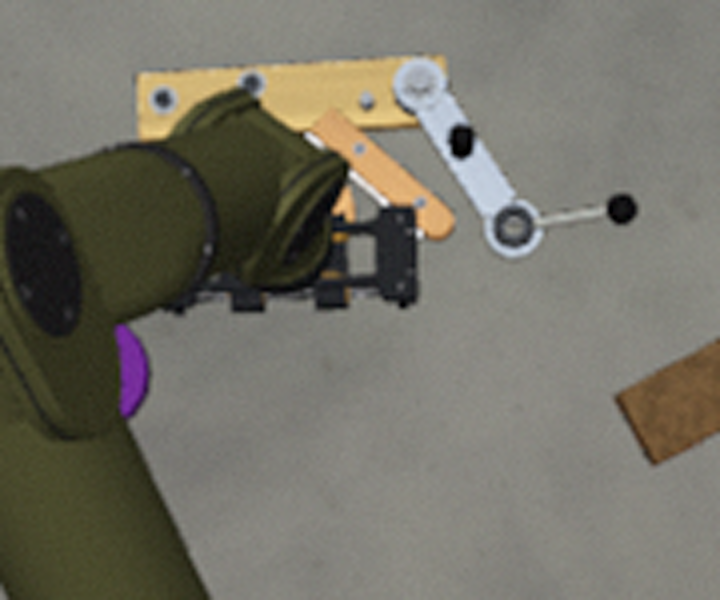

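View pics/s9.png

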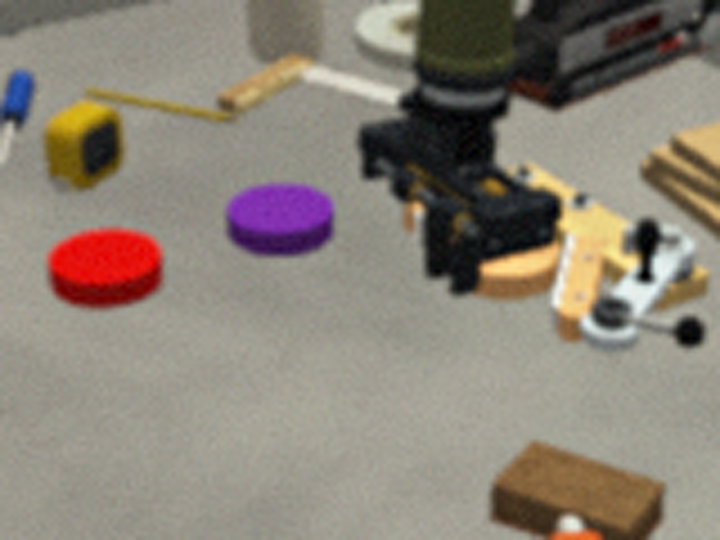

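```bash
python3 -m inch '0 -1 3 0;0 -2 6 0;0 -2 6 0'
python3 -m inch '0 0 -10 0;0 0 -25 0;0 0 -50 0;0 -20 -75 0;0 -50 -85 0;0 -90 -85 0;0 -110 -85 0'
python3 - <<'E'
from h import *
s=r.get_state();print(s['tool_pos'],s['opening'],s['q'].round(3))
d=r.snapshot('top');cv2.imwrite('pics/t10.png',cv2.resize(d['frame'][130:280,190:370,::-1],None,fx=4,fy=4,interpolation=cv2.INTER_CUBIC))
d=r.snapshot('scene');cv2.imwrite('pics/s10.png',cv2.resize(d['frame'][160:280,190:350,::-1],None,fx=4.5,fy=4.5,interpolation=cv2.INTER_CUBIC))
E
```

```text
clock: 13.35
tool_pos: [0.5428, 0.0388, 0.0156]
eef_rot: [0.515, -0.513, 0.487, -0.483]
contact_force: [-13.1, -4.5, 1.4]
opening: 0.251
clock: 14.05
tool_pos: [0.4722, 0.0412, 0.133]
eef_rot: [0.511, -0.508, 0.492, -0.489]
contact_force: [0.9, -0.1, -0.4]
opening: 0.25
[0.47223905 0.04120468 0.13304645] 0.2497591923077743 [-0.473  0.773  0.489  2.1   -0.761  0.494 -0.969]
```

View pics/t10.png

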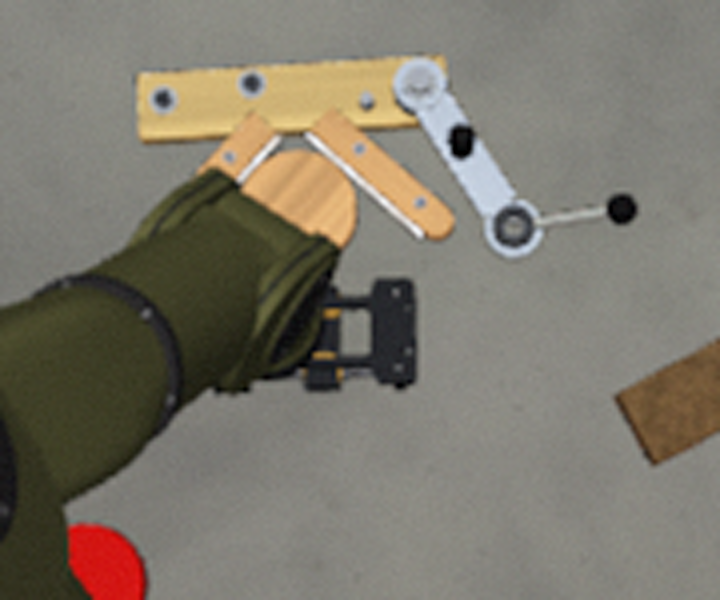

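View pics/s10.png

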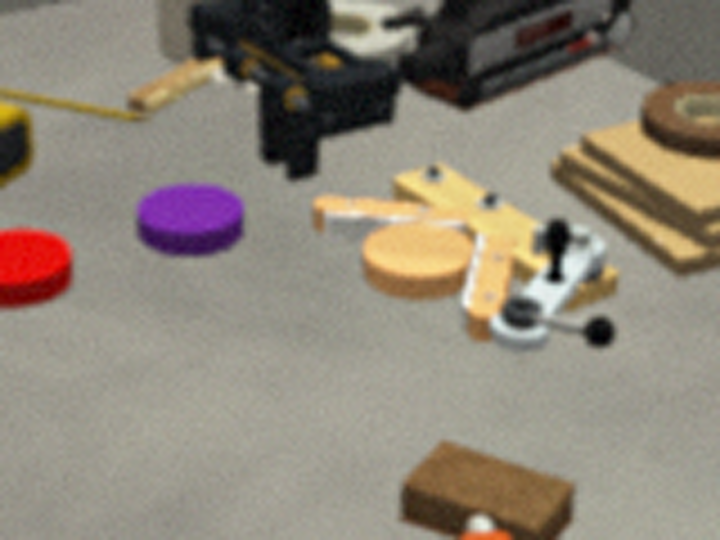

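The blank appears seated against both facings: in the t10 crop its centre (298,210) is about 61 px from each facing line, against a radius of about 60 px. Next I'll measure the blank and knob and lift toward the knob.

```bash
python3 -m inch '0 -20 0 0;10 -40 20 0;40 -45 50 0;70 -45 80 0;95 -45 110 0;120 -45 140 0;120 -45 166 0;120 -45 166 0' 0.36
python3 - <<'E'
from h import *
s=r.get_state();print(s['tool_pos'],s['opening'],s['q'].round(3))
dd=r.snapshot('top');cv2.imwrite('pics/t11.png',cv2.resize(dd['frame'][130:280,190:370,::-1],None,fx=4,fy=4,interpolation=cv2.INTER_CUBIC))
d1=dict(np.load('d1.npz'))
print('knob top',ray(d1,(165.2,305.3),.085))
d=r.snapshot('scene');cv2.imwrite('pics/s11.png',cv2.resize(d['frame'][150:270,210:370,::-1],None,fx=4.5,fy=4.5,interpolation=cv2.INTER_CUBIC))
for k,z in dict(swing_knob=.08,swing_post=.058,blank=0,bush=0,lever_ball=.074).items():
        print(k,[(round(x['p'],2),ray(d,x['centre'],z)[:2].round(4)) for x in r.tip_of('scene',k)][:3],[(round(x['p'],2),ray(dd,x['centre'],z)[:2].round(4)) for x in r.tip_of('top',k)][:3])
E
```

```text
clock: 14.95
tool_pos: [0.6418, -0.079, 0.1673]
eef_rot: [0.511, -0.508, 0.491, -0.489]
contact_force: [0.3, -0.0, 0.1]
opening: 0.679
[ 0.64177972 -0.07900174  0.16730883] 0.6785011111958771 [-0.254  0.912  0.612  1.551 -0.596  0.914 -1.006]
knob top [ 0.62899124 -0.08624046  0.085     ]
swing_knob [(0.73, array([ 0.6317, -0.0923]))] [(0.72, array([ 0.6337, -0.0817]))]
swing_post [(0.74, array([ 0.6882, -0.0531]))] [(0.69, array([ 0.6701, -0.06  ]))]
blank [(0.77, array([0.607 , 0.0674])), (0.64, array([0.4939, 0.2268])), (0.61, array([0.3212, 0.1959]))] [(0.46, array([0.3176, 0.2032])), (0.41, array([0.5937, 0.036 ]))]
bush [(0.7, array([ 0.5823, -0.1129]))] [(0.57, array([ 0.5621, -0.1301]))]
lever_ball [(0.54, array([ 0.5805, -0.2025]))] [(0.44, array([ 0.5695, -0.1972]))]
```

View pics/s11.png

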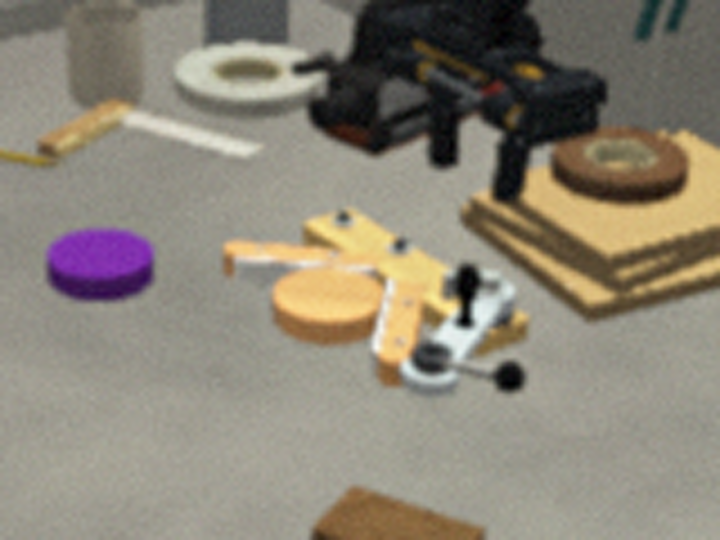

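View pics/t11.png

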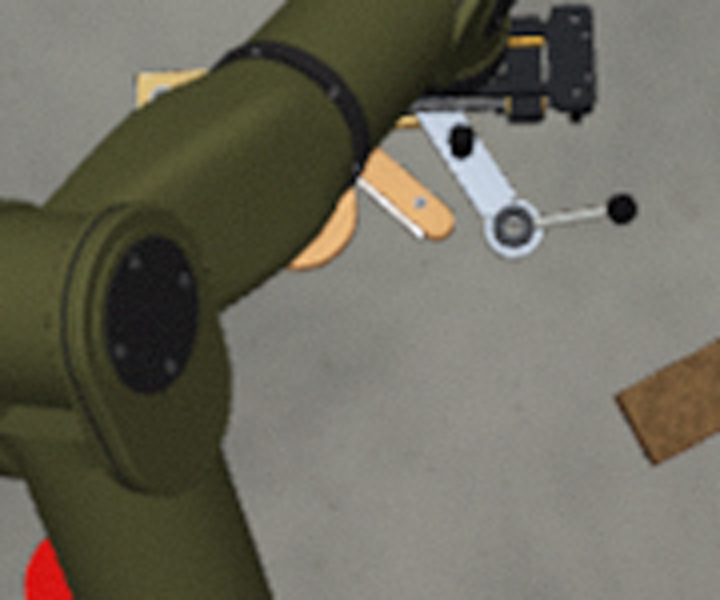

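```bash
python3 - <<'E'
from h import *
d1=dict(np.load('d1.npz'));d=r.snapshot('scene')
def tri(p1,p2):
    A=[];B=[]
    for dd,p in((d1,p1),(d,p2)):
        a=ray(dd,p,0);b=ray(dd,p,.1);v=(b-a)/np.linalg.norm(b-a);M=np.eye(3)-np.outer(v,v);A.append(M);B.append(M@a)
    return np.linalg.solve(sum(A),sum(B))
T=lambda x,y:(130+y/4-.4,190+x/4-.4)
S=lambda x,y:(150+y/4.5-.4,210+x/4.5-.4)
print('knob',tri(T(461,143),S(468,280)),tri(T(462,139),S(468,272)))
print('ball',tri(T(622,209),S(510,376)))
print('hub',tri(T(513,227),S(433,354)))
print('post', ray(d1,T(419,83),.058))
E
```

```text
knob [ 0.63134153 -0.08663742  0.0836016 ] [ 0.63200159 -0.08680978  0.09048039]
ball [ 0.57900838 -0.20082355  0.07511828]
hub [ 0.57219342 -0.122596    0.05602951]
post [ 0.68044538 -0.05534407  0.058     ]
```

```bash
python3 -m inch '7 0 -6 0;7 20 -6 0;7 40 -6 0;7 60 -6 0;7 80 -6 0;7 89 -6 0;7 89 -6 0'
python3 - <<'E'
from h import *
s=r.get_state();print(s['tool_pos'],s['opening'])
d=r.snapshot('scene');cv2.imwrite('pics/s12.png',cv2.resize(d['frame'][150:270,210:370,::-1],None,fx=4.5,fy=4.5,interpolation=cv2.INTER_CUBIC))
dd=r.snapshot('top');cv2.imwrite('pics/t12.png',cv2.resize(dd['frame'][130:280,190:370,::-1],None,fx=4,fy=4,interpolation=cv2.INTER_CUBIC))
E
```

```text
clock: 16.3
tool_pos: [0.6277, -0.0862, 0.0793]
eef_rot: [0.512, -0.51, 0.49, -0.487]
contact_force: [0.0, 0.4, 0.8]
opening: 0.679
[ 0.6276835  -0.08618812  0.0793225 ] 0.6790904317835669
```

View pics/s12.png

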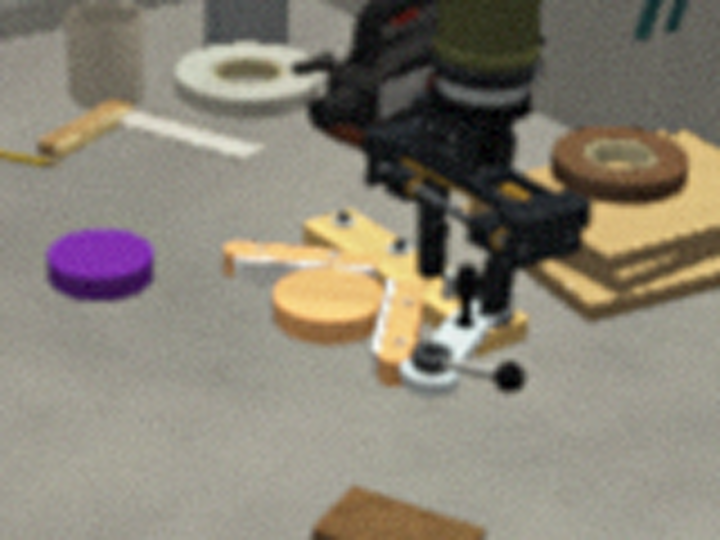

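View pics/t12.png

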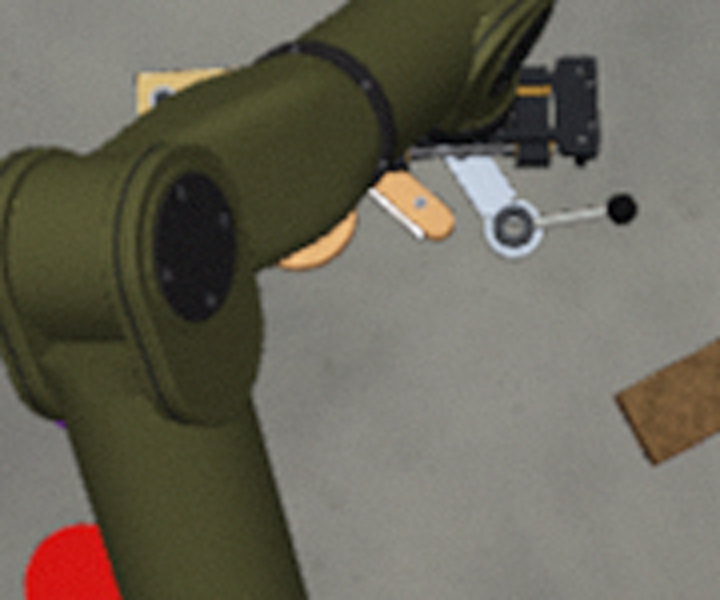

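```bash
python3 -m inch '0 0 4 0;0 0 4 0;0 0 4 0;0 0 4 0;0 0 4 0' -0.4
python3 - <<'E'
from h import *
s=r.get_state();print(s['tool_pos'],s['opening'])
d=r.snapshot('scene');cv2.imwrite('pics/s13.png',cv2.resize(d['frame'][170:250,270:370,::-1],None,fx=7,fy=7,interpolation=cv2.INTER_CUBIC))
print('tcp px in crop',(proj(d,[s['tool_pos'],[.632,-.0865,.083]])-[270,170])*7)
E
```

```text
clock: 16.9
tool_pos: [0.6328, -0.0859, 0.0803]
eef_rot: [0.512, -0.509, 0.491, -0.488]
contact_force: [-0.3, 0.3, -0.5]
opening: 0.301
[ 0.63281156 -0.08586873  0.08028455] 0.30090817245110557
tcp px in crop [[300.08571481 298.06956276]
 [299.93507787 294.11927824]]
```

View pics/s13.png

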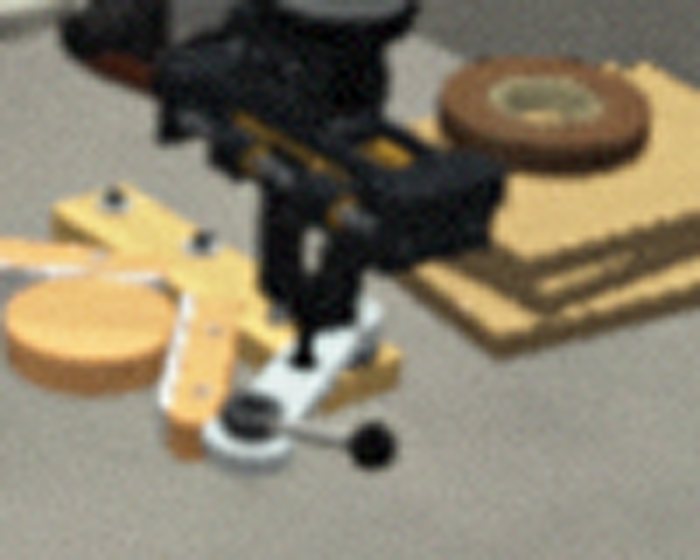

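```bash
python3 -m inch '-6 0 -2 0;-12 0 -4 0;-18 0 -6 0;-23 0 -7 0;-28 0 -8 0;-33 0 -8 0;-38 0 -8 0;-43 0 -7 0;-47 0 -6 0;-47 0 -6 0'
python3 - <<'E'
from h import *
s=r.get_state();print(s['tool_pos'],s['opening'])
d=r.snapshot('scene');cv2.imwrite('pics/s14.png',cv2.resize(d['frame'][170:250,230:370,::-1],None,fx=5,fy=5,interpolation=cv2.INTER_CUBIC))
E
```

```text
clock: 17.95
tool_pos: [0.628, -0.0367, 0.0801]
eef_rot: [0.511, -0.509, 0.49, -0.489]
contact_force: [-0.4, 0.2, 0.4]
opening: 0.302
[ 0.6279877  -0.03674056  0.08014968] 0.30217477991617503
```

View pics/s14.png

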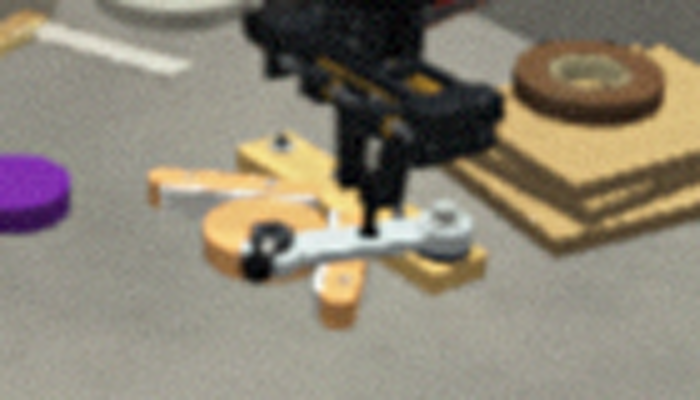

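```bash
python3 -m inch '-5 0 2 0;-10 0 4 0;-14 0 6 0;-18 0 9 0;-21 0 11 0;-24 0 13 0;-27 0 16 0;-29 0 18 0;-31 0 20 0;-31 0 20 0'
python3 - <<'E'
from h import *
s=r.get_state();print(s['tool_pos'],s['opening'])
d=r.snapshot('scene');cv2.imwrite('pics/s15.png',cv2.resize(d['frame'][170:250,230:370,::-1],None,fx=5,fy=5,interpolation=cv2.INTER_CUBIC))
E
```

```text
clock: 19.0
tool_pos: [0.6451, -0.0105, 0.079]
eef_rot: [0.513, -0.51, 0.491, -0.486]
contact_force: [-3.6, -5.2, 1.5]
opening: 0.3
[ 0.64514875 -0.01051046  0.07895346] 0.30040255865855636
```

View pics/s15.png

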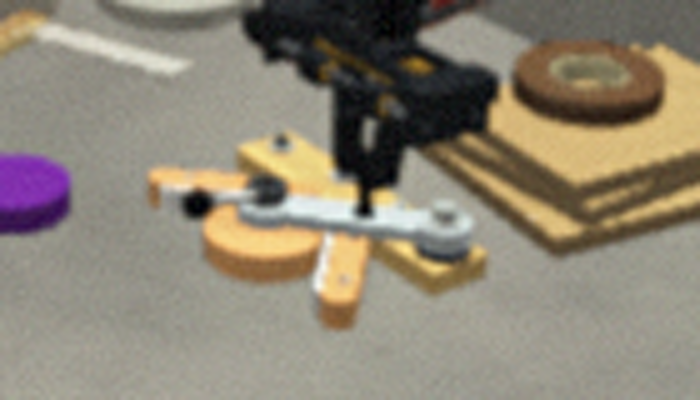

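```bash
python3 -m inch '-2 0 1 0;-4 0 3 0;-4 0 3 0;-4 0 3 0'
python3 -m inch '4 0 -3 0;5 0 -3 0;5 0 -3 0;5 -25 -3 0;5 -60 -5 0;5 -90 -10 0;5 -90 -50 0;5 -90 -90 0;5 -90 -130 0;5 -90 -130 0' 0
python3 - <<'E'
from h import *
s=r.get_state();print(s['tool_pos'],s['opening'],s['q'].round(3))
d=r.snapshot('scene');cv2.imwrite('pics/s16.png',cv2.resize(d['frame'][160:260,220:350,::-1],None,fx=5.5,fy=5.5,interpolation=cv2.INTER_CUBIC))
dd=r.snapshot('top');cv2.imwrite('pics/t16.png',cv2.resize(dd['frame'][130:230,200:330,::-1],None,fx=6,fy=6,interpolation=cv2.INTER_CUBIC))
E
```

```text
clock: 19.45
tool_pos: [0.6457, -0.0103, 0.0787]
eef_rot: [0.514, -0.51, 0.492, -0.483]
contact_force: [-9.3, -11.0, 2.3]
opening: 0.301
clock: 20.45
tool_pos: [0.5175, -0.0072, 0.1746]
eef_rot: [0.512, -0.512, 0.488, -0.486]
contact_force: [0.2, -0.0, 0.2]
opening: 0.499
[ 0.51750582 -0.00719074  0.17461777] 0.4985963899382774 [-0.419  0.762  0.601  1.937 -0.643  0.698 -0.989]
```

View pics/s16.png

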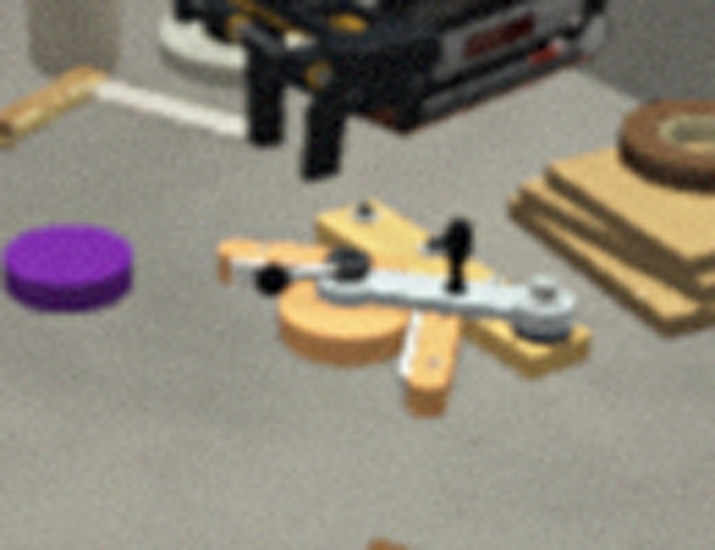

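View pics/t16.png

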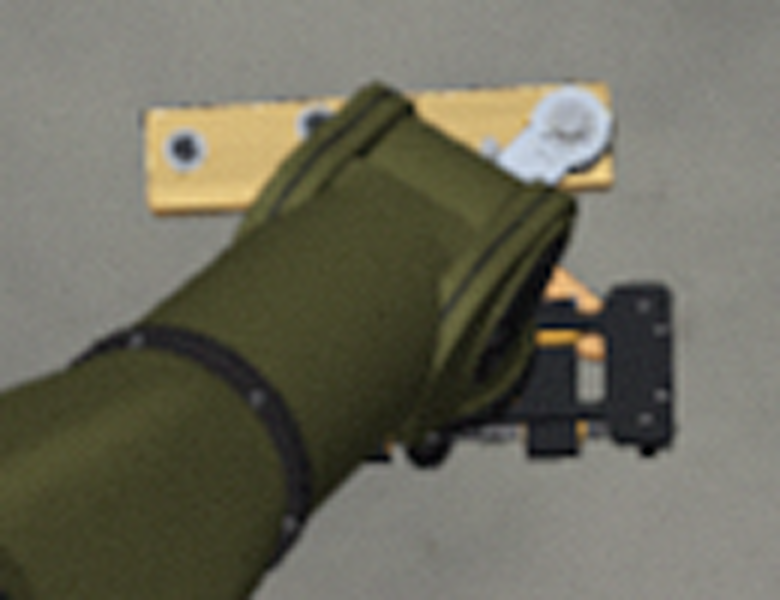

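The guide arm is on its stop: it resisted 14 N without moving, and the knob is where I predicted. The ball is at scene (269,211), pointing toward the robot. I'll check its position and plan the peg path for the lever.

```bash
cat > plan.py <<'E'
from h import *
import sys
from scipy.spatial.transform import Rotation as Ro
J=np.array([.596,.040]);th=.026
def C(v,gap=.029):
    a=3.49+th-v;t=a-np.pi/2
    p=J+.078*np.array([np.cos(a),np.sin(a)])-gap*np.array([np.cos(t),np.sin(t)])
    return p,t
def rows(targets,s):
    M=Ro.from_quat(s['eef_rot']).as_matrix();p0=s['tool_pos']
    push=np.arctan2(-M[1,0],-M[0,0])  # angle of tool -x
    for (p,t,z) in targets:
        d=M.T@(np.r_[p,z]-p0)
        print((d*1000).round(1),'spin',round(np.degrees(push-t),1),'world',np.r_[p,z].round(3))
E
python3 - <<'E'
from plan import *
s=r.get_state();d=r.snapshot('scene')
print('ball meas',ray(d,(160+279/5.5-.4,220+270/5.5-.4),.074),'expected',J+.078*np.array([np.cos(3.516),np.sin(3.516)]))
print('blank',[(round(x['p'],2),ray(d,x['centre'],0)[:2].round(4)) for x in r.tip_of('scene','blank')][:3])
print('hub',ray(d,(160+265/5.5-.4,220+349/5.5-.4),.058))
p,t=C(-.2);rows([(p,t,.175),(p,t,.075)],s)
E
```

```text
ball meas [0.52204836 0.01855067 0.074     ] expected [0.52340349 0.01147376]
blank [(0.83, array([0.3118, 0.1901])), (0.79, array([0.5904, 0.0451])), (0.65, array([0.4896, 0.2277]))]
hub [0.59242202 0.0311693  0.058     ]
[19.5 -0.8 21.9] spin -32.8 world [ 0.546 -0.027  0.175]
[19.1 99.1 26. ] spin -32.8 world [ 0.546 -0.027  0.075]
```

```bash
python3 -m inch '5 0 5 -8;10 0 11 -16;15 0 16 -24;19 0 22 -32;19 25 23 -32;19 50 24 -32;19 75 25 -32;19 98 26 -32;19 98 26 -32;19 98 26 -32' -1
python3 - <<'E'
from plan import *
s=r.get_state();d=r.snapshot('scene');print(s['tool_pos'],s['opening'],s['q'].round(2))
cv2.imwrite('pics/s17.png',cv2.resize(d['frame'][160:260,220:350,::-1],None,fx=5.5,fy=5.5,interpolation=cv2.INTER_CUBIC))
rows([(*C(v),.075) for v in np.arange(-.1,.75,.1)],s)
E
```

```text
clock: 21.65
tool_pos: [0.5467, -0.0281, 0.0755]
eef_rot: [0.627, -0.355, 0.331, -0.609]
contact_force: [0.7, -0.2, -0.4]
opening: 0.006
[ 0.54670292 -0.02807344  0.07550318] 0.006269658453105561 [-0.22  0.9   0.32  1.9  -0.56  0.48 -0.51]
[-9.2  0.8 -2.3] spin 4.8 world [ 0.54  -0.021  0.075]
[-17.4   1.   -4.1] spin 10.5 world [ 0.534 -0.016  0.075]
[-25.6   1.2  -5.1] spin 16.3 world [ 0.529 -0.009  0.075]
[-33.9   1.3  -5.3] spin 22.0 world [ 0.524 -0.002  0.075]
[-42.2   1.4  -4.6] spin 27.7 world [0.52  0.005 0.075]
[-50.4   1.5  -3.1] spin 33.5 world [0.517 0.013 0.075]
[-58.4   1.6  -0.9] spin 39.2 world [0.515 0.021 0.075]
[-66.1   1.6   2.2] spin 44.9 world [0.513 0.029 0.075]
[-73.5   1.6   6. ] spin 50.6 world [0.513 0.037 0.075]
```

View pics/s17.png

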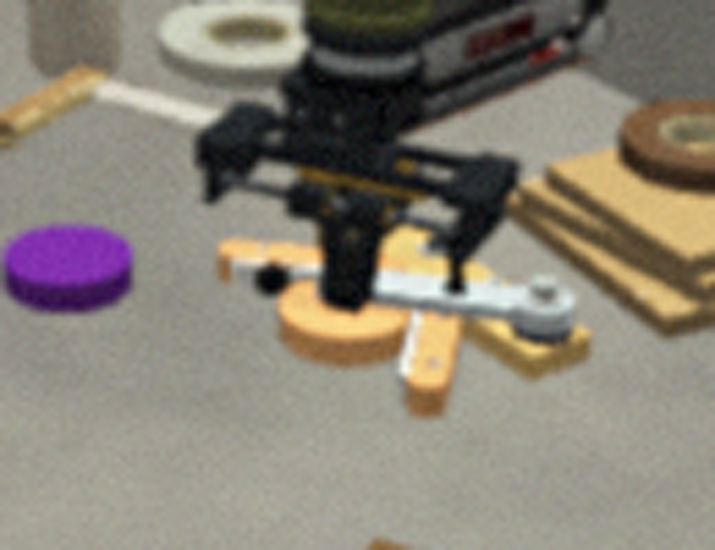

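```bash
python3 -m inch '-9 1 -2 5;-17 1 -4 11;-26 1 -5 16;-34 1 -5 22;-42 1 -5 28;-50 1 -3 34;-58 1 -1 39;-66 1 2 45;-73 1 6 51;-73 1 6 51'
python3 - <<'E'
from plan import *
s=r.get_state();d=r.snapshot('scene');print(s['tool_pos'],s['opening'],s['q'].round(2),s['contact_force'])
cv2.imwrite('pics/s18.png',cv2.resize(d['frame'][160:260,220:350,::-1],None,fx=5.5,fy=5.5,interpolation=cv2.INTER_CUBIC))
rows([(*C(v),.075) for v in np.arange(.8,1.75,.1)],s)
E
```

```text
clock: 22.7
tool_pos: [0.5132, 0.0384, 0.0767]
eef_rot: [-0.424, 0.582, -0.568, 0.399]
contact_force: [0.9, -0.3, -0.5]
opening: 0.004
[0.51321733 0.03844157 0.07673517] 0.0035779100813822765 [-0.46  0.92  0.51  2.   -0.92  0.51 -1.16] [ 0.87483078 -0.2812304  -0.48477457]
[-6.9  1.7 -2.5] spin 5.5 world [0.513 0.046 0.075]
[-15.    1.6  -4.3] spin 11.2 world [0.514 0.054 0.075]
[-23.3   1.5  -5.2] spin 17.0 world [0.516 0.062 0.075]
[-31.6   1.4  -5.3] spin 22.7 world [0.518 0.07  0.075]
[-39.9   1.2  -4.5] spin 28.4 world [0.522 0.078 0.075]
[-48.1   1.   -3. ] spin 34.2 world [0.526 0.085 0.075]
[-56.    0.8  -0.6] spin 39.9 world [0.531 0.092 0.075]
[-63.7   0.5   2.6] spin 45.6 world [0.536 0.098 0.075]
[-71.1   0.3   6.5] spin 51.4 world [0.542 0.104 0.075]
[-78.   -0.   11.1] spin 57.1 world [0.549 0.109 0.075]
```

View pics/s18.png

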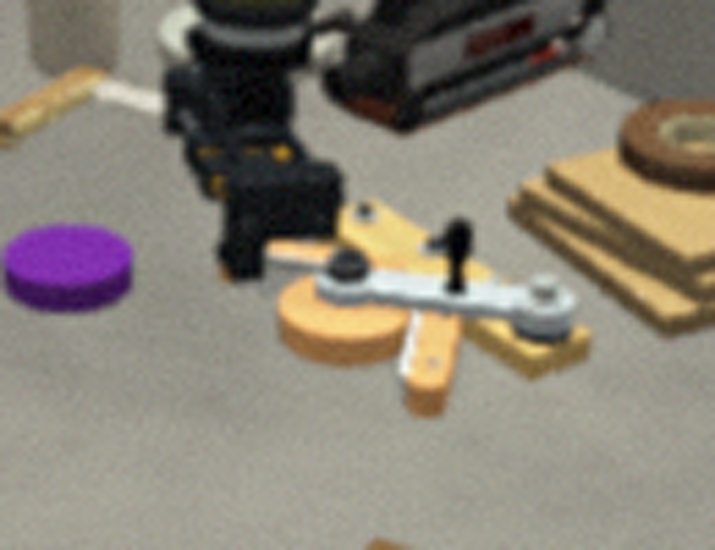

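```bash
python3 -m inch '-7 2 -2 6;-15 2 -4 11;-23 1 -5 17;-32 1 -5 23;-40 1 -4 28;-48 1 -3 34;-56 1 -1 40;-64 1 3 46;-64 1 3 46'
python3 - <<'E'
from plan import *
s=r.get_state();d=r.snapshot('scene');print(s['tool_pos'],s['opening'],s['q'].round(2),s['contact_force'])
cv2.imwrite('pics/s19.png',cv2.resize(d['frame'][160:260,220:350,::-1],None,fx=5.5,fy=5.5,interpolation=cv2.INTER_CUBIC))
rows([(*C(v),.075) for v in (1.5,1.6,1.7,1.8)],s)
E
```

```text
clock: 23.65
tool_pos: [0.5363, 0.0969, 0.0739]
eef_rot: [-0.169, 0.691, -0.689, 0.139]
contact_force: [-0.3, -0.3, 0.0]
opening: 0.004
[0.53628999 0.09685951 0.07386699] 0.004111829211181477 [-0.61  0.98  0.63  1.92 -0.97  0.64 -2.03] [-0.32895569 -0.27712288  0.02757812]
[-0.4 -1.1 -1. ] spin -0.3 world [0.536 0.098 0.075]
[-8.3 -1.4 -3.5] spin 5.4 world [0.542 0.104 0.075]
[-16.4  -1.7  -5.3] spin 11.1 world [0.549 0.109 0.075]
[-24.6  -2.   -6.2] spin 16.9 world [0.556 0.113 0.075]
```

View pics/s19.png

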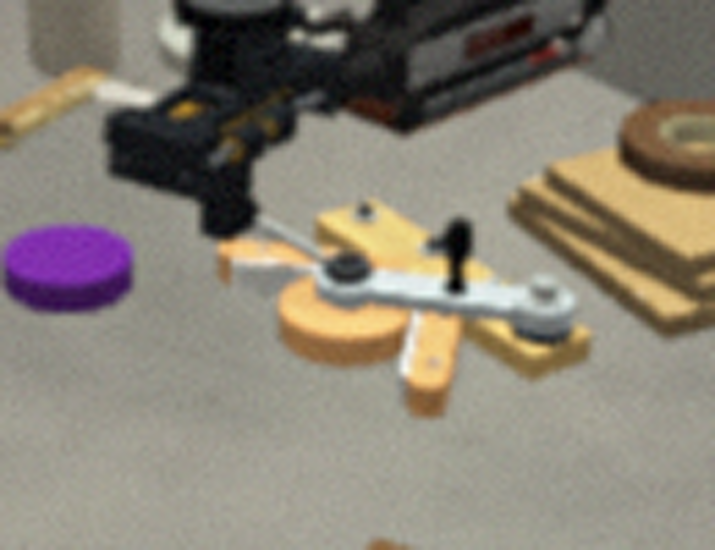

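```bash
python3 -m inch '-4 -1 -2 3;-8 -1 -3 5;-12 -1 -4 8;-16 -2 -5 11;-16 -2 -5 11'
python3 - <<'E'
from plan import *
s=r.get_state();print(s['tool_pos'],s['q'].round(2),s['contact_force'])
rows([(*C(v),.075) for v in (1.7,1.8,1.9)],s)
E
python3 -m inch '-4 0 -1 3;-8 0 -2 6;-8 0 -2 6'
python3 - <<'E'
from plan import *
s=r.get_state();d=r.snapshot('scene');print(s['tool_pos'],s['q'].round(2),s['contact_force'])
rows([(*C(v),.075) for v in (1.7,1.8,1.9)],s)
cv2.imwrite('pics/s20.png',cv2.resize(d['frame'][160:260,220:350,::-1],None,fx=5.5,fy=5.5,interpolation=cv2.INTER_CUBIC))
E
```

```text
clock: 24.2
tool_pos: [0.5471, 0.1069, 0.0747]
eef_rot: [0.103, -0.701, 0.702, -0.071]
contact_force: [-3.0, -2.3, -0.1]
opening: 0.006
[0.54705286 0.10686772 0.07469708] [-0.63  1.    0.67  1.88 -0.98  0.69 -2.24] [-2.9931385  -2.34726811 -0.12886444]
[-2.2 -0.4 -1.2] spin 0.1 world [0.549 0.109 0.075]
[-10.2  -0.7  -3.7] spin 5.8 world [0.556 0.113 0.075]
[-18.3  -1.1  -5.4] spin 11.5 world [0.564 0.117 0.075]
clock: 24.5
tool_pos: [0.552, 0.1107, 0.0743]
eef_rot: [0.067, -0.704, 0.706, -0.032]
contact_force: [-7.1, -1.9, 4.2]
opening: 0.001
[0.55201341 0.11068718 0.07432674] [-0.64  1.01  0.69  1.86 -0.98  0.72 -2.36] [-7.07185864 -1.9178965   4.23282887]
[ 3.4 -0.5  1.6] spin -6.0 world [0.549 0.109 0.075]
[-4.3 -0.9 -1.7] spin -0.2 world [0.556 0.113 0.075]
[-12.2  -1.3  -4.2] spin 5.5 world [0.564 0.117 0.075]
```

View pics/s20.png

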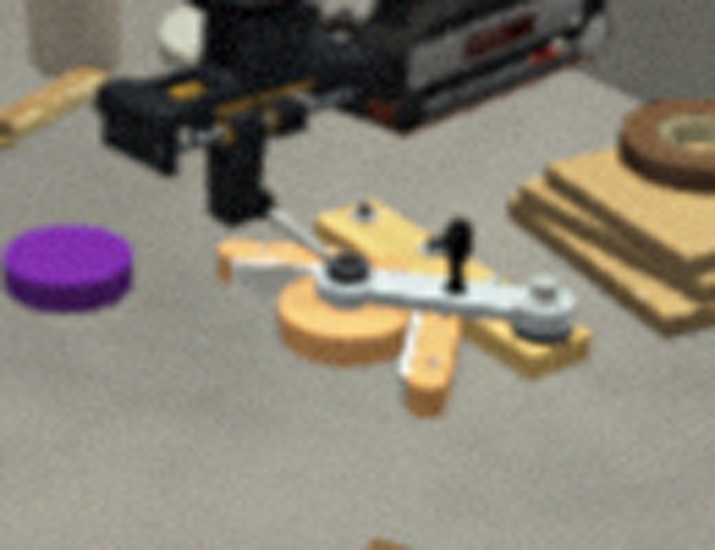

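```bash
python3 -m inch '8 0 2 0;20 0 2 0;35 0 2 0;50 -20 2 0;50 -60 2 0;50 -90 2 0;50 -90 2 0'
python3 - <<'E'
from plan import *
s=r.get_state();d=r.snapshot('scene');print(s['tool_pos'],s['q'].round(2),s['contact_force'])
cv2.imwrite('pics/s21.png',cv2.resize(d['frame'][160:260,220:350,::-1],None,fx=5.5,fy=5.5,interpolation=cv2.INTER_CUBIC))
d=r.snapshot('top')
cv2.imwrite('pics/t21.png',cv2.resize(d['frame'][130:230,200:330,::-1],None,fx=6,fy=6,interpolation=cv2.INTER_CUBIC))
E
```

```text
clock: 25.25
tool_pos: [0.513, 0.103, 0.1702]
eef_rot: [0.062, -0.705, 0.706, -0.038]
contact_force: [0.8, -0.5, -0.5]
opening: 0.005
[0.51302227 0.10296887 0.17022585] [-0.71  0.83  0.77  1.94 -0.83  0.77 -2.44] [ 0.75804308 -0.49306191 -0.48133474]
```

View pics/s21.png

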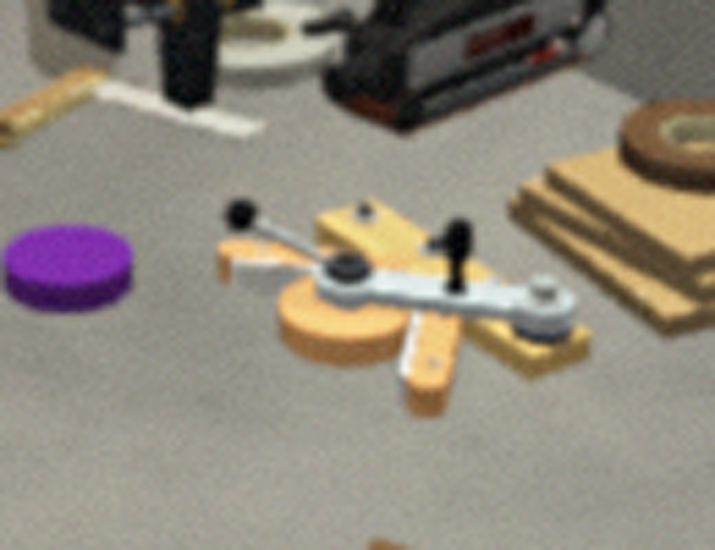

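View pics/t21.png

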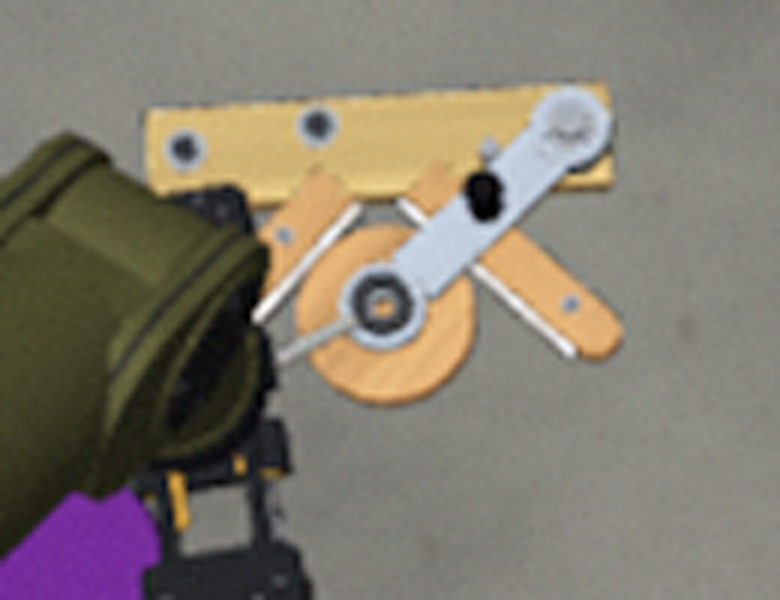

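```bash
python3 -m inch '0 -20 0 0;30 -20 -30 0;60 -20 -60 0;80 -20 -90 0;80 -20 -90 0'
python3 - <<'E'
from plan import *
s=r.get_state();print(s['tool_pos'])
d=r.snapshot('scene')
b=ray(d,(160+214/5.5-.4,220+240/5.5-.4),.074)
hs=ray(d,(160+265/5.5-.4,220+348/5.5-.4),.060)
dt=r.snapshot('top');ht=ray(dt,(130+306/6-.4,200+380/6-.4),.058)
print('ball',b,'hub scene',hs,'hub top',ht)
for h in(hs,ht,np.r_[J,0]):
    k=(b-h)[:2];print(np.hypot(*k),'v',3.516-np.arctan2(k[1],k[0]))
cv2.imwrite('pics/t22.png',cv2.resize(dt['frame'][130:230,200:330,::-1],None,fx=6,fy=6,interpolation=cv2.INTER_CUBIC))
print([(round(x['p'],2),ray(dt,x['centre'],.074)[:2].round(4)) for x in r.tip_of('top','lever_ball')])
E
```

```text
clock: 25.85
tool_pos: [0.4143, 0.1853, 0.1882]
eef_rot: [0.07, -0.705, 0.705, -0.035]
contact_force: [1.2, -0.4, 0.2]
opening: 0.008
[0.41430634 0.18533292 0.1882145 ]
ball [0.55564128 0.10442344 0.074     ] hub scene [0.58965124 0.02848821 0.06      ] hub top [0.59244349 0.03999905 0.058     ]
0.08320358629085944 v 1.5241130922723363
0.07419504342169085 v 1.4261947753729665
0.07602108702676195 v 1.3855549613959988
[(0.57, array([ 0.6521, -0.0189])), (0.45, array([0.5581, 0.0996]))]
```

View pics/t22.png

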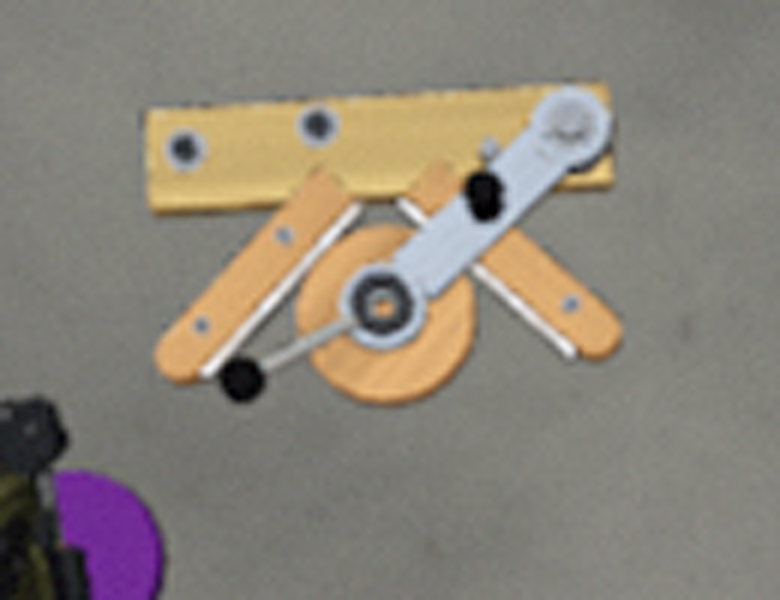

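```bash
cat > meas.py <<'E'
from plan import *
d=r.snapshot('top');f=d['frame'];T=lambda x,y:(130+y/6-.42,200+x/6-.42)
def dark(c,rad,zz,thr=45):
    r0,c0=int(c[0]),int(c[1]);w=f[r0-rad:r0+rad+1,c0-rad:c0+rad+1].astype(int).max(2)
    wt=np.clip(90-w,0,50).astype(float);ys,xs=np.mgrid[-rad:rad+1,-rad:rad+1]
    return ray(d,(r0+(ys*wt).sum()/wt.sum(),c0+(xs*wt).sum()/wt.sum()),zz)[:2]
import sys
bx,by=map(float,sys.argv[1:3])
ball=dark(T(bx,by),5,.074);hub=ray(d,T(381,306),.058)[:2];post=ray(d,T(571,121),.058)[:2]
k=ball-hub;a=hub-post
print('ball',ball,'hub',hub,'post',post,'r',np.hypot(*k),np.hypot(*a))
la=np.arctan2(k[1],k[0]);aa=np.arctan2(a[1],a[0]);print('lever ang',la,'v by th',3.516-la,'v by arm',3.49-2.285+aa-la,'arm q',aa-2.285-th)
E
python3 meas.py 242 380
python3 - <<'E'
from plan import *
d=r.snapshot('top');f=d['frame'];hsv=cv2.cvtColor(f,cv2.COLOR_RGB2HSV)
e=cv2.Canny(cv2.cvtColor(f,cv2.COLOR_RGB2GRAY),60,150)
# outline of blank: lower half arc
ys,xs=np.nonzero(e);P=np.array([ray(d,(y,x),.024)[:2] for y,x in zip(ys,xs) if 160<y<205 and 240<x<285])
from scipy.optimize import least_squares
c=np.array([.594,.04])
for _ in range(10):
    q=P[np.abs(np.hypot(*(P-c).T)-.045)<.004]
    c=least_squares(lambda c:np.hypot(*(q-c).T)-.045,c,loss='soft_l1',f_scale=.001).x
print('blank',c,len(q))
E
```

```text
ball [0.55555734 0.10738261] hub [0.59248923 0.0395634 ] post [ 0.68223261 -0.0565721 ] r 0.07722311297970066 0.13151390974078428
lever ang 2.0694562961234735 v by th 1.4465437038765265 v by arm 1.4573631000003333 arm q 0.010819396123806582
blank [0.59630573 0.04038976] 94
```

```bash
python3 - <<'E'
from plan import *
d=r.snapshot('scene')
h=np.array([.5925,.0396])
for px in((240,214),(258,203),(263,203)):
    b=ray(d,(160+px[1]/5.5-.4,220+px[0]/5.5-.4),.074)[:2];k=b-h;print(b,np.hypot(*k),3.516-np.arctan2(k[1],k[0]))
s=r.get_state()
J[:]=(.594,.040)
for v in(1.2,1.3): print(C(v))
rows([(*C(1.2),.19),(*C(1.2),.075)],s)
E
```

```text
[0.55564128 0.10442344] 0.07456972145061143 1.4281910921259335
[0.57465201 0.11157858] 0.0741583886573511 1.702143489735364
[0.577462   0.10977822] 0.07177133335364078 1.7341128892437956
(array([0.51979298, 0.07766056]), 0.7452036732051033)
(array([0.52392349, 0.08488076]), 0.6452036732051036)
[-84.6  -3.8 115.5] spin -34.8 world [0.52  0.078 0.19 ]
[-89.5 111.1 115.5] spin -34.8 world [0.52  0.078 0.075]
```

The lever reached its limit (about 1.7 in the s20 picture) but sprang back to about 1.45, which is borderline for firm. I'll push it to the limit again and back off slowly.

```bash
python3 -m inch '-17 0 23 -7;-34 0 46 -14;-51 0 70 -21;-68 0 93 -28;-85 0 115 -35;-86 30 115 -35;-87 60 115 -35;-88 90 115 -35;-89 110 115 -35;-89 110 115 -35'
python3 - <<'E'
from plan import *
J[:]=(.594,.040)
s=r.get_state();print(s['tool_pos'],s['q'].round(2),s['contact_force'])
rows([(*C(v),.075) for v in np.arange(1.3,2,.1)],s)
E
```

```text
clock: 27.15
tool_pos: [0.5173, 0.0782, 0.0739]
eef_rot: [-0.275, 0.662, -0.654, 0.242]
contact_force: [-0.4, -0.5, -0.4]
opening: 0.006
[0.51728171 0.07819133 0.0739019 ] [-0.49  0.91  0.44  1.97 -0.8   0.49 -1.85] [-0.37380901 -0.49014948 -0.37244132]
[-9.4 -1.4 -0.4] spin 6.0 world [0.524 0.085 0.075]
[-17.5  -1.7  -2.1] spin 11.7 world [0.529 0.092 0.075]
[-25.8  -2.   -2.9] spin 17.4 world [0.534 0.098 0.075]
[-34.1  -2.3  -3. ] spin 23.1 world [0.54  0.104 0.075]
[-42.4  -2.7  -2.2] spin 28.9 world [0.547 0.109 0.075]
[-50.5  -3.   -0.5] spin 34.6 world [0.554 0.113 0.075]
[-58.5  -3.4   1.9] spin 40.3 world [0.562 0.117 0.075]
```

```bash
python3 -m inch '-9 -1 0 6;-17 -2 -2 12;-26 -2 -3 17;-34 -2 -3 23;-42 -3 -2 28;-50 -3 -1 32;-55 -3 0 32;-55 -3 0 32'
python3 - <<'E'
from plan import *
J[:]=(.594,.040)
s=r.get_state();print(s['tool_pos'],s['q'].round(2),s['contact_force'])
d=r.snapshot('scene')
cv2.imwrite('pics/s23.png',cv2.resize(d['frame'][160:260,220:350,::-1],None,fx=5.5,fy=5.5,interpolation=cv2.INTER_CUBIC))
E
```

```text
clock: 27.95
tool_pos: [0.5539, 0.112, 0.078]
eef_rot: [0.085, -0.702, 0.706, -0.048]
contact_force: [-11.7, -7.2, 7.7]
opening: 0.006
[0.55390404 0.11203154 0.07804919] [-0.62  0.99  0.64  1.84 -0.91  0.69 -2.38] [-11.70071037  -7.19976823   7.74241882]
```

View pics/s23.png

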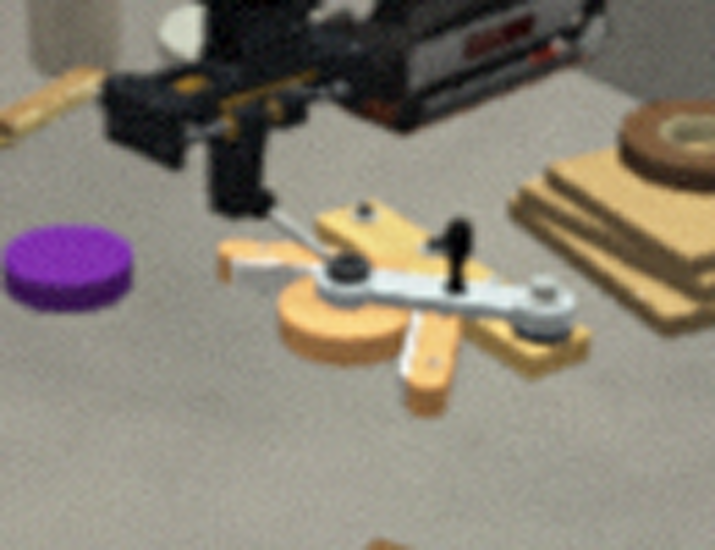

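```bash
python3 -m inch '2 0 0 0;4 0 0 0;6 0 0 0;7 0 0 0;8 0 0 0;9 0 0 0;10 0 0 0;11 0 0 0;12 0 0 0;13 0 0 0'
python3 -m inch '1 0 0 0;2 0 0 0;3 0 0 0;4 0 0 0;6 0 0 0;8 0 0 0;10 0 0 0;14 0 0 0;20 0 0 0;30 0 0 0'
python3 -m inch '10 0 0 0;10 -40 -10 0;10 -80 -20 0;30 -110 -50 0;70 -110 -80 0;90 -110 -110 0;90 -110 -110 0;90 -110 -110 0'
python3 - <<'E'
from plan import *
s=r.get_state();print(s['tool_pos'],s['q'].round(2),s['contact_force'])
d=r.snapshot('scene')
cv2.imwrite('pics/s24.png',cv2.resize(d['frame'][160:260,220:350,::-1],None,fx=5.5,fy=5.5,interpolation=cv2.INTER_CUBIC))
d=r.snapshot('top')
cv2.imwrite('pics/t24.png',cv2.resize(d['frame'][130:230,200:330,::-1],None,fx=6,fy=6,interpolation=cv2.INTER_CUBIC))
E
python3 meas.py 242 380
```

```text
clock: 29.0
tool_pos: [0.546, 0.1147, 0.0777]
eef_rot: [0.083, -0.703, 0.704, -0.053]
contact_force: [-1.6, -2.3, 0.5]
opening: 0.005
clock: 30.0
tool_pos: [0.5165, 0.1089, 0.0791]
eef_rot: [0.083, -0.703, 0.704, -0.053]
contact_force: [-0.5, 0.9, 0.5]
opening: -0.0
clock: 30.8
tool_pos: [0.4113, 0.2005, 0.1933]
eef_rot: [0.084, -0.703, 0.704, -0.053]
contact_force: [-0.4, -0.2, -0.0]
opening: 0.006
[0.41125474 0.20051688 0.19325672] [-1.    0.73  0.79  2.1  -0.83  0.71 -2.59] [-0.35411988 -0.20685689 -0.03877205]
ball [0.55555777 0.10737358] hub [0.59248923 0.0395634 ] post [ 0.68223261 -0.0565721 ] r 0.07721498116361612 0.13151390974078428
lever ang 2.0695073800144237 v by th 1.4464926199855763 v by arm 1.457312016109383 arm q 0.010819396123806582
```

View pics/t24.png

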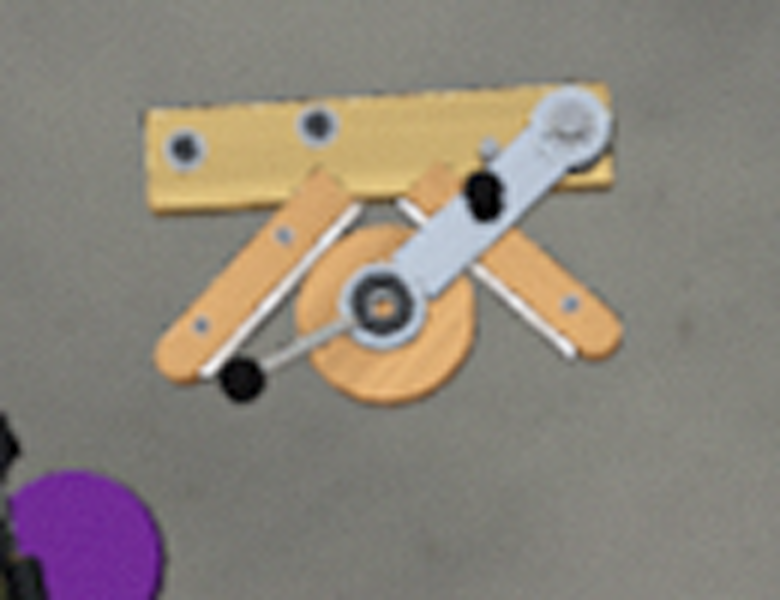

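View pics/s24.png

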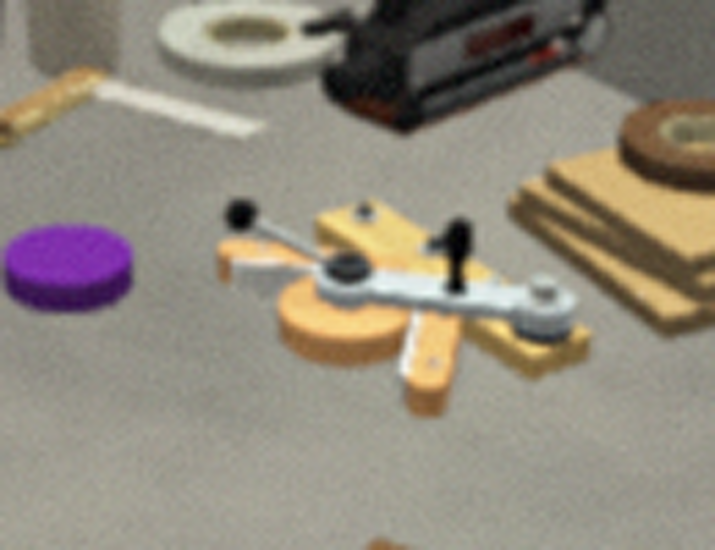

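```bash
python3 - <<'E'
import cv2,numpy as np
a,b,c=[cv2.cvtColor(cv2.imread(f'pics/s{i}.png'),cv2.COLOR_BGR2GRAY).astype(np.float32) for i in(23,24,16)]
for nm,(y0,y1,x0,x1) in dict(arm=(215,340,320,500),blank=(285,365,275,400),post=(265,340,500,590)).items():
    s=np.s_[y0:y1,x0:x1];w=cv2.createHanningWindow((x1-x0,y1-y0),cv2.CV_32F)
    print(nm,[np.round(cv2.phaseCorrelate(p[s],b[s],w)[0],2)/5.5 for p in(a,c)])
E
```

```text
arm [array([-0.00181818,  0.09090909]), array([-0.00727273,  0.09454545])]
blank [array([0.1, 0. ]), array([ 0.10363636, -0.01818182])]
post [array([0.00727273, 0.10545455]), array([0.98181818, 0.14909091])]
```

The guide arm and blank are unchanged, within about 0.1 px, from when the lever was pressing the arm onto its stop. The robot is clear of everything, so I'm handing in.

```bash
python3 - <<'E'
from plant import r
print(r.get_state()['clock']);print(r.finish_job())
E
```

```text
30.95
the job is handed in; nothing more can be done
None
```

I slid the plain wooden blank home into the V, swung the guide arm onto its stop by its knob, and turned the clamp lever clockwise to its limit twice. I then backed off and handed the job in at about 31 s. No verdict was reported.

**Last checks**
- **Blank:** it sits against both facings in the top view, with its centre fitted at (0.596, 0.040). It did not move visibly during clamping.
- **Guide arm:** it read about 0.01 rad from its stop, within image noise. It was unmoved (about 0.1 px) from when I pressed it onto the stop with 14 N.
- **Bystanders:** I never went near them, but I did not measure them again at the end.
- **Robot:** clear of everything, with wrist force about 0.

**Less certain**
- **Clamp force:** the lever sprang back from about 1.7 to about 1.45 rad both times, which is right at the "firm" mark. I could not measure the bush force; from the lever's friction I estimate about 36 N.
- **Bush position:** by raw image measurement the bush lies about 4 mm from the blank's centre. I put most of that down to camera calibration error at that height, because the arm was on its stop and the blank home.
- **First push:** the blank wedged between the fingers and was dragged back a few centimetres. I freed it and pushed it home again with the fingers closer together.

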